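# Draw the night-light's battery pack with the long key and dock it

### The job

The night-light's battery pack sits at the bottom of its open, narrow square column, too deep for fingers: take the long key from its holder, feel gently for the cross slot in the pack's swivelling cap, let the key's foot through, give it an eighth of a turn so that it catches, and draw the pack up out of the column. Stand the pack upright and fully down in the charging dock, and let go, leaving the key standing in the pack. Handle the pack only with the key, never press or force it or knock it down hard, and leave the cups, bottle, monitor camera and tin where they are.

Things in the scene. Friction and masses are not known exactly. Their poses are not given: they have to be found in the camera images.
- key: The long key, upright in its holder, z up along it, loose, about 70 g, 156 mm long. Origin: centre of the underside of its foot, a steel cross of two round-ended bars along x and y, each 26 mm long, 5 mm thick (z 0 to 5). Above it a round shank 7 mm thick and a white collar disc 42 mm across at z 112 to 116, then the handle.
- key_handle (a point): Middle of the key's white square handle, 136 mm above the key's origin: 16 x 16 mm, sides along the key's x and y, z 116 to 156, gripped from above on any two opposite sides.
- holder: White ceramic tube on the dresser that holds the key: 48 mm outside, 34 mm inside, 118 mm high, fixed, open at the top. The key hangs by its collar on the rim, its foot 6 mm above the dresser, with about 4 mm of sideways play; lift it 115 mm to clear the holder. Origin: centre of the underside.
- column: The night-light column: clear square plastic shaft on a wooden foot 84 x 84 x 8 mm, fixed. Shaft 46 x 46 mm inside, 54 mm outside, open rim at 135 mm above the dresser, In it a sprung contact plate carries the pack 12 mm above the dresser; it yields at about 4 N/mm for 4 mm, then is solid. Origin: centre of the underside; x and y along the walls.
- column_mouth (a point): Centre of the column's open mouth, at the height of the rim (135 mm).
- pack: Grey battery pack, 42 x 42 x 36 mm with its cap, loose, about 240 g, at first in the column, 2 mm of play each side. Origin: centre of its underside; z up, x and y along its sides. Under the cap is a hollow 36 x 36 mm from z 15 to 31 in which the key's foot can turn: with its underside at z 16 to 25 and turned 45 degrees from the slot it catches under the cap. Key forces beyond 15 N damage it.
- cap_top (a point): Centre of the top of the pack's white round cap (36 mm above the pack's origin): 41 mm wide, 5 mm thick, with a centred cross slot through it, arms 7.5 mm wide, 15 mm from centre to end. It swivels (friction 0.15 N m) and stays put; the slot's direction differs every time, is NOT in any pose, repeats every 90 degrees: find it by feel. The foot falls in within about 0.08 rad.
- dock: White charging dock, fixed: square well 52 x 52 mm inside, floor 6 mm and rim 18 mm above the dresser, 64 mm outside, with a small 14 mm high block on its +x side. Origin: centre of the underside under the well's middle; x and y along the walls. The pack may stand in it any of its four ways round.
- cups: Bystander: three pastel stacking cups piled up, 72 mm wide, 102 mm high. Origin: centre of the underside.
- bottle: Bystander: glass baby bottle 56 mm wide, 150 mm high. Origin: centre of the underside.
- monitor: Bystander: white monitor camera, ball on a foot, 68 mm wide, 95 mm high. Origin: centre of the underside.
- tin: Bystander: aluminium tin with hinged lid, 83 x 123 mm, 52 mm high, closed, an orange spoon on its lid. Origin: centre of the underside.
Mind the look-alikes: they are no part of the job. Leave any orange or purple look-alike of the key alone. Of the things that look like the pack, the middle-sized one is meant.

How it is judged:
By the outcome, as a careful person would: the job done as asked, in the order asked, and still so for the second after the job is handed in, with the robot touching nothing.
It also fails if it takes over 58 s, if anything falls off the work surface, if the arm or the gripper's body presses on something with over 40 N, if the wrist force passes 120 N, or if a joint passes its speed limit or range.

### The arm

A 6-joint arm with a two-finger parallel gripper is mounted at the origin on the work surface. World frame = base frame: x ahead of the robot, y to its left, z up, the work surface at z = 0. Lengths are in m, angles in degrees, forces in N, time in s.
With the tool pointing down it reaches from about 0.4 to 0.825 m from the base axis. Payload 7 kg.
Tool frame: the origin (TCP) lies at the very end of the fingers, on their centre line; the grasp point (between the pads) lies 19 mm behind it (r.hold_point_z is the distance from the TCP to the grasp point, in m); z points along the fingers, y is the direction in which the jaws open and shut (so a half turn about z gives the same grasp; the last joint's range is limited). The gripper opens to 88 mm and grips with 3 to 60 N. Pads are 19 mm wide; open, the fingers measure 130 mm over their backs; the gripper's body (78 mm by 193 mm) begins 47 mm behind the grasp point.
Start: joints at [-50.758, 20.546, 0.682, 0, -70.136, -16.507], TCP at [0.261, -0.623, 0.227] pointing down, gripper open.
Joint ranges: [-176.03, 176.03], [-82.01, 121.73], [-58.28, 71.71], [-173.87, 95.51], [-174.79, -0.11], [-173.66, 173.66]. Speed limits (degrees/s): [136.94, 136.94, 172.46, 180, 180, 180].

### API

Orientations are given as [roll, pitch, yaw] about the fixed x, y, z axes, in that order (R = Rz(yaw) Ry(pitch) Rx(roll)).
In Python, from plant import r gives the robot as it stands. The module is installed in compiled form; this text tells all that it offers.
- The arm moves only by the shell command python3 -m inch 'ROWS' [FORCE]. ROWS is text: rows parted by semicolons, each of 7 numbers parted by spaces: the shift along the tool's x, y, z in m, then the turn, a rotation vector about the tool's x, y, z in rad, then the opening, from 0 (shut) to 1 (fully open). In form: tx ty tz ax ay az jaw; .... A call has 1 to 20 rows; each row shifts and turns the commanded pose from where the row before left it, along the tool's axes as they then stand; what a row does not reach is not made up. A row lasts 1/12 s, in which the tool goes at most 41.7 mm and 7.16 degrees, less where a joint would pass 70% of its speed; a pose out of reach is approached as far as the arm can. A call with a gripper value outside its range is refused whole. The fingers move at their own pace and stop on an object; FORCE is the grip in N (left out, the last holds). Time passes only in rows, so rows that do not move let the fingers close. It gives the time, the measured TCP pose, the force and the opening at its end, in the units of the state.
- r.get_state(): the state, without advancing time (a new reading comes with each control period).
- r.capture(name): name is "scene" or "top"; returns the picture (420x560x3 uint8, red, green, blue); there is no depth.
- r.camera_params(name): a dict with "vfov" (degrees; the focal length in pixels is half the picture's height over the tangent of half this angle, whatever the lens; pixels are square), "cx", "cy" (the principal point, pixels), "distortion" ([k1, k2, p1, p2, k3] as OpenCV has them; the pictures are not rectified), "R" (3x3) and "t" (3): a world point X has camera coordinates R X + t. Camera axes: x right, y down, z forward; pixel columns grow to the right and rows downward; lengths in m; the calibration is good to about 2 mm. A picture is of the moment at which its call begins. camera_params takes no time and is no camera call.
- r.close_job(): hands the job in, once; it reports no verdict.
Trained networks look in the newest picture that a camera, given by its name, has taken for a name from the list of things; names that differ only in an ending like _2 or _b are one class to them, and where a whole thing is asked for, a point or a joint stands for the part that bears it (a point fixed in the world has none). Each returns a list of dicts, best first, with "p" (0 to 1); they miss things now and then, are a little off and sometimes report something else, mostly with a low value. They report only what shows in the picture. A call takes as long as a camera call. They do not tell look-alikes from the thing itself.
- r.recognise(target, camera): "xy" ([column, row] in pixels, amid what is visible of it).
The state is a dict: "time_s": time; "joints": joint angles; "qd": joint speeds; "joint_torque": joint torques, N m; "tcp_pos": TCP position; "eef_rot": TCP orientation; "contact_force": force on the tool from outside, world axes, zero at the start; "moment": the same for the moment, N m; "gripper_width": finger opening in m.
Only numpy, scipy, OpenCV 4.12 (cv2) and the standard library are available. Lean on these libraries where they do the work, as an engineer would, in place of code of your own. Each camera call takes 0.05 s, during which the arm holds its last target.

## Working session

There is one attempt and no reset: what is moved stays moved. The work goes in short steps, Python scripts to look and compute and a shell command to move; the robot and the scene stay as the last step left them, time stands still between calls to the robot, and variables do not carry over. Pictures are saved under pics/ and viewed, and the job is handed in when it is done.

```bash
mkdir -p pics; ls
python3 - <<'E'
from plant import r
import cv2,json
s=r.get_state();print({k:s[k] for k in('time_s','tcp_pos','eef_rot','contact_force','gripper_width')})
for n in("scene","top"):
    im=r.capture(n);cv2.imwrite(f"pics/{n}0.png",im[:,:,::-1]);print(n,r.camera_params(n))
E
```

```text
pics
{'time_s': 0.0, 'tcp_pos': array([ 0.26065805, -0.62211099,  0.2256128 ]), 'eef_rot': array([ 1.79904607e+02, -8.37650077e-03, -1.57271982e+02]), 'contact_force': array([-0.58078944, -0.17326035,  0.03311975]), 'gripper_width': 0.08749148341542456}
scene {'vfov': 52.826723358122536, 'cx': 277.56189785744806, 'cy': 207.7238899270051, 'distortion': array([-0.03002381,  0.        ,  0.        ,  0.        ,  0.        ]), 'R': array([[ 0.62670405,  0.77918525,  0.01060057],
       [ 0.6092089 , -0.48141777, -0.63015986],
       [-0.48590797,  0.4013817 , -0.77639306]]), 't': array([-0.35561469, -0.280484  ,  1.38512427])}
top {'vfov': 43.38552135293243, 'cx': 279.071924054968, 'cy': 209.14791450217402, 'distortion': array([-0.03674221,  0.        ,  0.        ,  0.        ,  0.        ]), 'R': array([[-1.08649716e-03, -9.99998204e-01,  1.55303373e-03],
       [-9.94670499e-01,  9.20589492e-04, -1.03100683e-01],
       [ 1.03099069e-01, -1.65677543e-03, -9.94669713e-01]]), 't': array([-0.0083996 ,  0.56200663,  1.28433174])}
```

View pics/scene0.png

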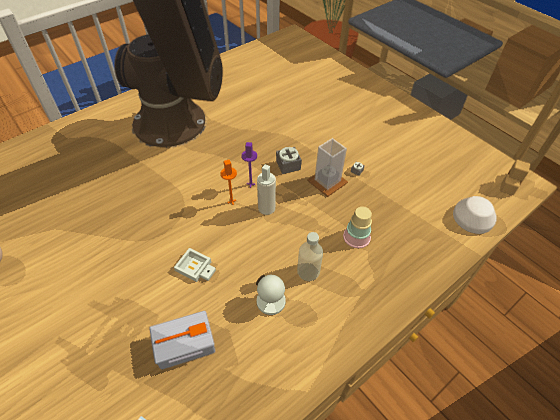

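View pics/top0.png

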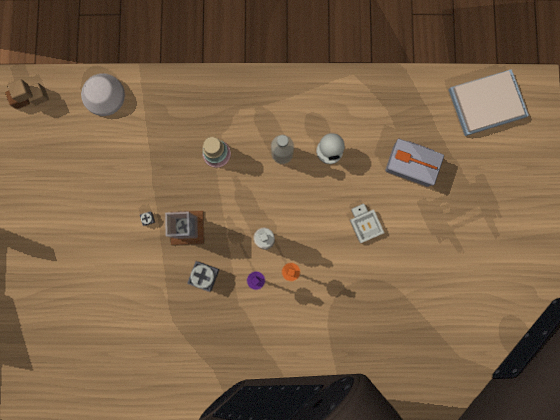

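```bash
cat > h.py <<'E'
import numpy as np,cv2
from plant import r
P={n:r.camera_params(n) for n in("scene","top")}
def KD(n):
    p=P[n];f=210/np.tan(np.radians(p['vfov']/2))
    return np.array([[f,0,p['cx']],[0,f,p['cy']],[0,0,1]]),np.array(p['distortion'])
def proj(n,X):
    K,D=KD(n);X=np.atleast_2d(np.array(X,float))
    return cv2.projectPoints(X,cv2.Rodrigues(P[n]['R'])[0],P[n]['t'],K,D)[0][:,0]
def back(n,uv,z):
    K,D=KD(n);q=cv2.undistortPoints(np.array([[uv]],float),K,D)[0,0]
    R=P[n]['R'];o=-R.T@P[n]['t'];d=R.T@np.array([q[0],q[1],1])
    return o+d*(z-o[2])/d[2]
def crop(src,c,w,h,s,out):
    im=cv2.imread(src);x,y=int(c[0]-w/2),int(c[1]-h/2)
    cv2.imwrite(out,cv2.resize(im[y:y+h,x:x+w],None,fx=s,fy=s,interpolation=cv2.INTER_CUBIC))
    print(out,'origin',x,y,'scale',s)
E
python3 - <<'E'
from h import *
for t in('key_handle','key','holder','column_mouth','column','cap_top','pack','dock','monitor','bottle','cups'):
    for n in('top','scene'):
        print(t,n,[(round(d['p'],2),np.round(d['xy'],1).tolist()) for d in r.recognise(t,n)][:4])
crop('pics/top0.png',(190,227),80,60,10,'pics/c1.png')
crop('pics/scene0.png',(325,168),80,60,10,'pics/c2.png')
crop('pics/top0.png',(264,238),60,45,13,'pics/c3.png')
crop('pics/top0.png',(367,225),60,45,13,'pics/c4.png')
crop('pics/scene0.png',(266,190),60,60,10,'pics/c5.png')
crop('pics/scene0.png',(195,265),60,45,13,'pics/c6.png')
E
```

```text
key_handle top [(0.7, [290.9, 271.7]), (0.66, [261.5, 239.2]), (0.55, [258.9, 285.3]), (0.3, [189.4, 226.9])]
key_handle scene [(0.85, [247.9, 152.7]), (0.77, [229.9, 173.5]), (0.67, [268.4, 174.9]), (0.18, [268.3, 294.7])]
key top [(0.7, [264.4, 238.1]), (0.65, [290.9, 271.9]), (0.57, [256.5, 280.5])]
key scene [(0.78, [268.8, 174.9]), (0.71, [227.8, 169.7]), (0.58, [249.8, 155.0])]
holder top []
holder scene [(0.97, [269.6, 199.3])]
column_mouth top [(0.92, [189.6, 226.6])]
column_mouth scene [(0.6, [327.3, 166.8])]
column top [(0.71, [190.2, 227.2])]
column scene [(0.81, [328.0, 169.1])]
cap_top top [(0.52, [178.1, 228.8]), (0.51, [147.2, 218.6])]
cap_top scene [(0.58, [359.3, 168.9])]
pack top [(0.87, [205.0, 276.8]), (0.76, [180.1, 225.6]), (0.71, [145.4, 221.2]), (0.26, [216.2, 151.8])]
pack scene [(0.74, [286.3, 162.3]), (0.53, [357.4, 168.1])]
dock top [(0.55, [368.1, 226.3])]
dock scene [(0.56, [194.4, 262.7])]
monitor top [(0.65, [328.6, 150.0]), (0.34, [412.9, 163.1])]
monitor scene [(0.88, [270.1, 295.1])]
bottle top [(0.84, [279.3, 149.3])]
bottle scene [(0.76, [310.4, 258.7])]
cups top [(0.69, [216.2, 151.8])]
cups scene [(0.72, [360.6, 229.6])]
pics/c1.png origin 150 197 scale 10
pics/c2.png origin 285 138 scale 10
pics/c3.png origin 234 215 scale 13
pics/c4.png origin 337 202 scale 13
pics/c5.png origin 236 160 scale 10
pics/c6.png origin 165 242 scale 13
```

View pics/c1.png

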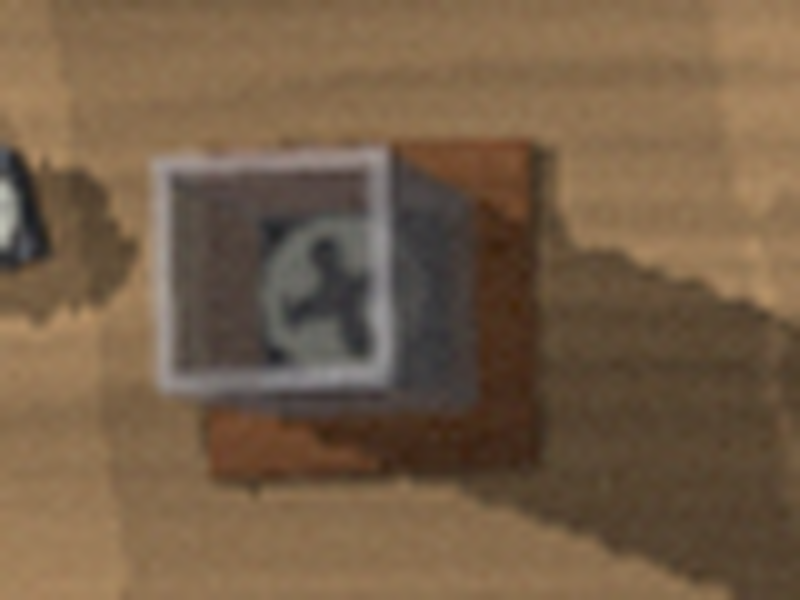

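View pics/c2.png

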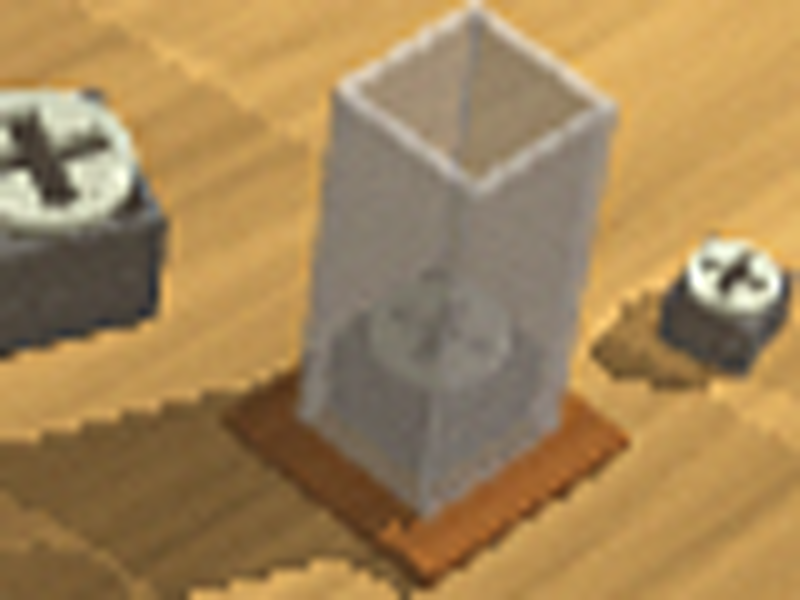

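View pics/c3.png

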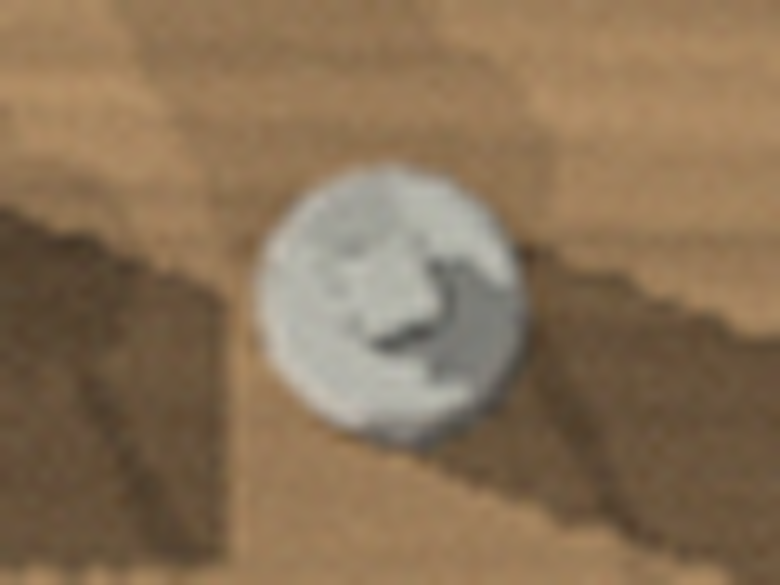

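View pics/c4.png

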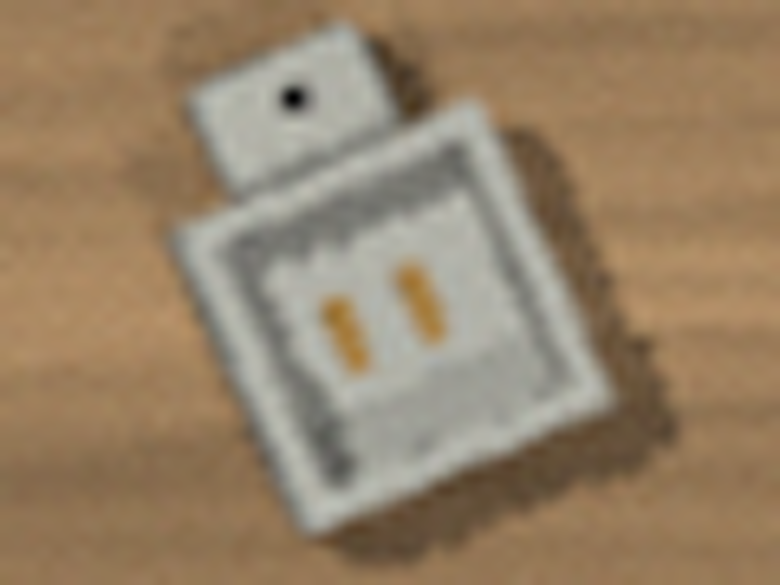

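View pics/c5.png

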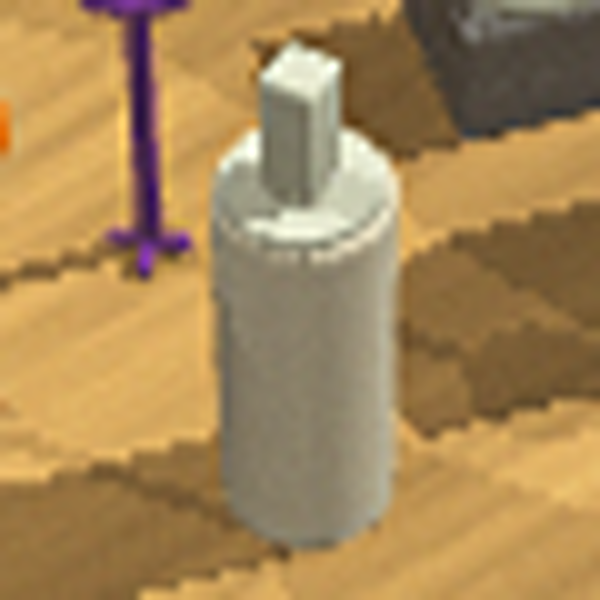

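View pics/c6.png

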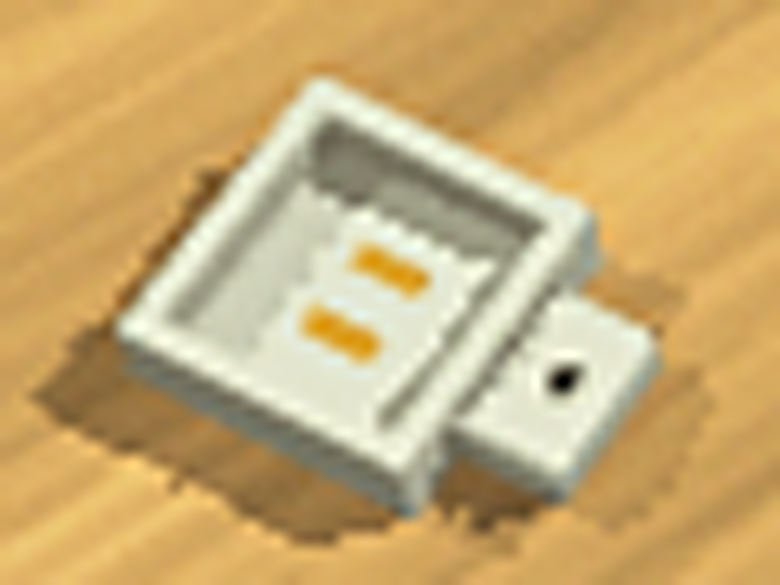

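```bash
cat > fit.py <<'E'
from h import *
from scipy.optimize import least_squares
def px(o,s,pts): return [((u+.5)/s-.5+o[0],(v+.5)/s-.5+o[1]) for u,v in pts]
def fit(name,half,z,obs,x0,fixr=False):
    # obs: dict cam-> 4 corner px, cyc order unknown: match nearest
    def model(p,h,zz):
        a=p[2]+np.pi/4+np.arange(4)*np.pi/2
        return np.c_[p[0]+h*2**.5*np.cos(a),p[1]+h*2**.5*np.sin(a),np.full(4,zz)]
    def res(p,off=0):
        out=[]
        for (n,h,zz,pts) in obs:
            m=proj(n,model(p,h,zz))
            for q in pts:
                d=m-np.array(q);out+=list(d[np.argmin((d**2).sum(1))])
        return np.array(out)
    best=None
    for a in np.radians([0,20,40,60,80]):
        s=least_squares(res,[*x0,a])
        if best is None or s.cost<best.cost:best=s
    print(name,np.round(best.x[:2]*1000,1),'yaw',np.round(np.degrees(best.x[2])%90,2));print(np.round(best.fun.reshape(-1,2),1).tolist())
    return best.x
def both(name,obs,x0):
    fit(name,0,0,obs,x0)
    for c in('top','scene'): fit(name+' '+c,0,0,[o for o in obs if o[0]==c],x0)
E
python3 - <<'E'
from fit import *
c1=((150,197),10);c2=((285,138),10);c3=((234,215),13);c4=((337,202),13);c5=((236,160),10);c6=((165,242),13)
both('column',[('top',.027,.135,px(*c1,[(152,157),(390,148),(396,385),(160,392)])),('top',.042,.008,px(*c1,[(535,143),(535,475),(210,480)])),
 ('scene',.027,.135,px(*c2,[(335,92),(475,4),(617,103),(477,193)])),('scene',.042,.008,px(*c2,[(222,413),(428,570),(630,438)]))],back('top',(177.5,224),.135)[:2])
both('handle',[('top',.008,.162,px(*c3,[(338,275),(400,238),(440,300),(378,345)])),('scene',.008,.162,px(*c5,[(261,72),(298,43),(341,68),(305,97)]))],back('top',(264,237),.162)[:2])
both('dock',[('top',.032,.018,px(*c4,[(180,232),(475,100),(612,400),(305,532)])),('scene',.032,.018,px(*c6,[(120,325),(322,78),(597,212),(410,475)]))],back('top',(367,225),.018)[:2])
# collar/holder circle
for t,z,n,uv,o in(('collar',.122,'top',(392,300),c3),('cap',.048,'top',(330,290),c1),('cap','.048','scene',(440,328),c2)):
    print(t,n,np.round(back(n,px(*o,[uv])[0],float(z))*1000,1))
b=[('bottle','top',(282,143),.15),('monitor','top',(331,149),.07),('cups','top',(213,146),.102),('tin','top',(414,162),.052),('purple','top',(256,281),.15),('orange','top',(291,271),.15),('big','top',(204,275),.05)]
for n,c,uv,z in b: print(n,np.round(back(c,uv,z)*1000))
E
```

```text
column [516.9 224.6] yaw 1.9
[[0.1, 0.5], [-0.1, 0.6], [-0.3, 0.5], [-0.4, 0.6], [-0.3, -0.1], [0.3, -0.1], [-0.5, 0.6], [-0.3, 0.2], [0.0, 0.2], [0.4, 0.8], [0.1, 1.0], [-0.0, 0.3], [-0.0, 1.4], [0.4, 0.3]]
column top [517.8 224.2] yaw 1.6
[[0.4, 0.0], [0.1, 0.3], [-0.2, 0.1], [-0.3, 0.1], [-0.1, -0.4], [0.4, -0.3], [-0.4, 0.1]]
column scene [515.  226.1] yaw 2.22
[[-0.4, -0.4], [-0.1, -0.4], [0.3, 0.1], [0.0, 0.4], [-0.1, -0.3], [-0.0, 0.8], [0.3, -0.4]]
handle [485.7  26.4] yaw 24.24
[[-1.0, -0.4], [0.8, -0.5], [0.7, 1.3], [-1.1, 0.8], [-0.3, 1.3], [-1.0, 0.1], [0.5, -0.2], [1.1, 1.0]]
handle top [486.4  26. ] yaw 32.35
[[-1.0, 0.0], [0.3, -1.0], [1.0, 0.3], [-0.3, 0.7]]
handle scene [484.1  27.5] yaw 11.83
[[-0.6, 0.1], [-0.0, -0.6], [0.6, -0.1], [-0.0, 0.6]]
dock [ 519.7 -227.7] yaw 23.18
[[-0.8, 0.2], [-0.3, 0.4], [-0.3, 0.7], [0.0, 0.7], [0.1, 1.0], [0.0, 0.5], [0.3, 0.6], [-0.3, 0.6]]
dock top [ 521.  -228.6] yaw 23.08
[[-0.4, -0.3], [0.1, -0.1], [0.0, 0.2], [0.3, 0.1]]
dock scene [ 518.1 -226.7] yaw 23.29
[[0.1, 0.3], [-0.0, -0.1], [0.3, -0.1], [-0.3, -0.1]]
collar top [486.6  26.6 122. ]
cap top [519.9 227.2  48. ]
cap scene [515.5 225.1  48. ]
bottle [702. -16. 150.]
monitor [ 705. -136.   70.]
cups [706. 148. 102.]
tin [ 677. -343.   52.]
purple [389.  43. 150.]
orange [411. -35. 150.]
big [400. 173.  50.]
```

```bash
cat > rect.py <<'E'
from h import *
def rect(src,n,c,z,half,s=.2e-3):
    # output: up=+x, right=-y
    N=int(2*half/s);v,u=np.mgrid[:N,:N]
    X=c[0]+half-v*s;Y=c[1]+half-u*s
    m=proj(n,np.c_[X.ravel(),Y.ravel(),np.full(X.size,z)]).reshape(N,N,2).astype(np.float32)
    return cv2.remap(cv2.imread(src),m[...,0],m[...,1],cv2.INTER_CUBIC)
E
python3 - <<'E'
from rect import *
a=[rect('pics/top0.png','top',(.519,.2255),.048,.03),rect('pics/scene0.png','scene',(.515,.226),.048,.03),
rect('pics/top0.png','top',(.4864,.026),.162,.03),rect('pics/scene0.png','scene',(.4841,.0275),.162,.03)]
for i in a:
    for k in range(0,300,25): i[k,:4]=i[:4,k]=(0,0,255)
    i[150,::10]=i[::10,150]=(0,0,255)
cv2.imwrite('pics/rect.png',np.vstack([np.hstack(a[:2]),np.hstack(a[2:])]))
E
```

```text
(no output)
```

View pics/rect.png

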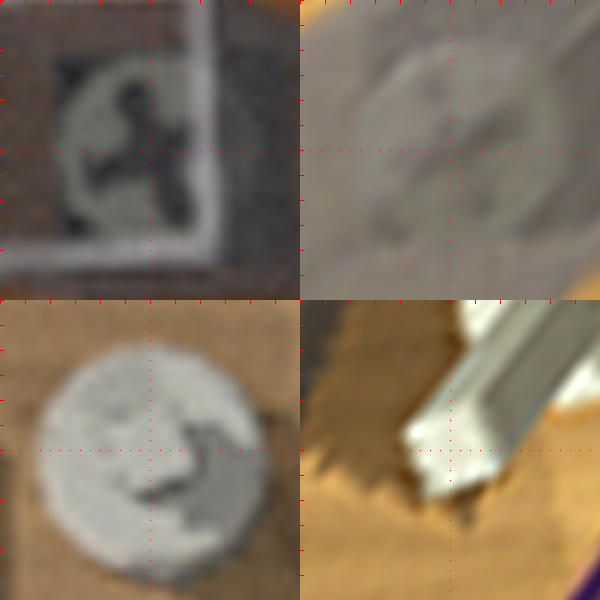

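```bash
cat > go.py <<'E'
import sys
from h import *
from scipy.spatial.transform import Rotation as Ro
s=r.get_state()
p=np.array(s['tcp_pos']);e=s['eef_rot']
print('t',round(s['time_s'],2),'tcp',np.round(p*1000,1),'rpy',np.round(e,2),'F',np.round(s['contact_force'],2),'M',np.round(s['moment'],3),'w',round(s['gripper_width']*1000,1),'J',np.round(s['joints'],1))
if len(sys.argv)>1:
    T=np.array([float(v) for v in sys.argv[1:4]])
    yaw=float(sys.argv[4]) if len(sys.argv)>4 else e[2]
    R=Ro.from_euler('xyz',e,degrees=True)
    G=Ro.from_euler('xyz',[180,0,yaw],degrees=True)
    print('tool shift mm',np.round(R.inv().apply(T-p)*1000,1),'shift if turned',np.round(G.inv().apply(T-p)*1000,1),'rotvec',np.round((R.inv()*G).as_rotvec(),4))
E
python3 -m inch '-.0254 .0284 0 0 0 0 1;-.0254 .0284 0 0 0 0 1;-.0254 .0284 0 0 0 0 1;-.0254 .0284 0 0 0 0 1;-.0254 .0284 0 0 0 0 1;-.0254 .0284 0 0 0 0 1;-.0254 .0284 0 0 0 0 1;-.0254 .0284 0 0 0 0 1;-.0254 .0284 0 0 0 0 1;-.0254 .0284 0 0 0 0 1;-.0254 .0284 0 0 0 0 1;-.0254 .0284 0 0 0 0 1;-.0254 .0284 0 0 0 0 1;-.0254 .0284 0 0 0 0 1;-.0254 .0284 0 0 0 0 1;-.0254 .0284 0 0 0 0 1;-.0254 .0284 0 0 0 0 1;-.0254 .0284 0 0 0 0 1' 20; python3 -m inch '0 0 0 0 0 0 1;0 0 0 0 0 0 1'; python3 go.py .4852 .0267 .124 -157.0
```

```text
time_s: 2.7
tcp_pos: [0.4852, 0.0277, 0.2271]
eef_rot: [-180.0, 0.1, -157.2]
contact_force: [1.5, -0.7, -0.1]
gripper_width: 0.0874
time_s: 2.87
tcp_pos: [0.4853, 0.0274, 0.2264]
eef_rot: [-180.0, -0.0, -157.1]
contact_force: [-0.1, -0.3, 0.7]
gripper_width: 0.0877
t 2.87 tcp [485.3  27.4 226.4] rpy [-1.8000e+02 -2.0000e-02 -1.5708e+02] F [-0.09 -0.31  0.69] M [-0.07   0.063 -0.064] w 87.7 J [ 26.5   2.5 -22.4   0.  -65.1 -93.6]
tool shift mm [  0.4  -0.6 102.4] shift if turned [  0.4  -0.6 102.4] rotvec [-0.     -0.0003 -0.0014]
```

```bash
python3 -m inch '0 0 .025 0 0 0 1;0 0 .025 0 0 0 1;0 0 0 0 0 0 1'
python3 - <<'E'
from h import *
for n in("scene","top"):
    im=r.capture(n);cv2.imwrite(f"pics/{n}1.png",im[:,:,::-1])
crop('pics/scene1.png',(266,170),100,80,7,'pics/d1.png')
crop('pics/top1.png',(264,238),100,80,7,'pics/d2.png')
E
python3 go.py
```

```text
time_s: 3.12
tcp_pos: [0.4819, 0.0241, 0.1727]
eef_rot: [179.9, -0.4, -157.4]
contact_force: [-1.3, -0.2, -0.6]
gripper_width: 0.0876
pics/d1.png origin 216 130 scale 7
pics/d2.png origin 214 198 scale 7
t 3.22 tcp [484.5  24.6 176.7] rpy [-1.7997e+02 -1.0000e-01 -1.5731e+02] F [-0.33 -0.28  1.13] M [ 0.039 -0.091 -0.032] w 87.5 J [ 26.2   4.9 -26.8   0.  -58.4 -93.5]
```

View pics/d1.png

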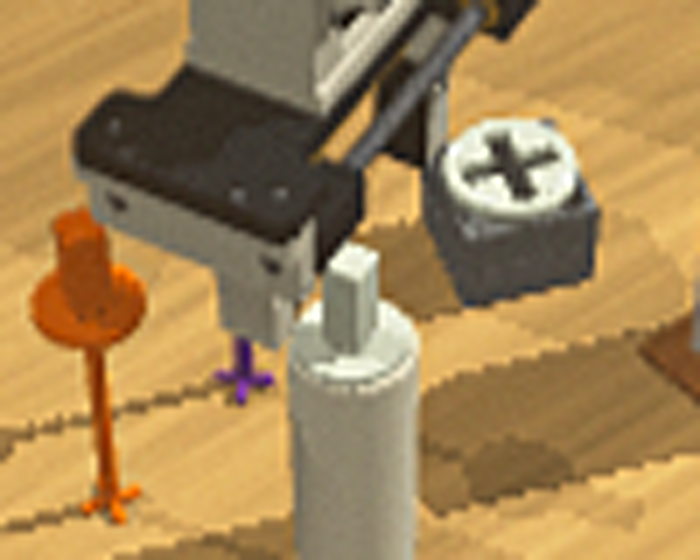

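View pics/d2.png

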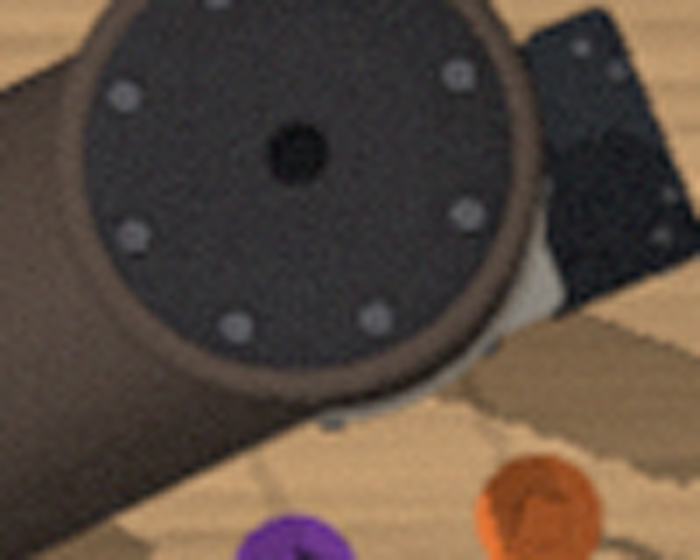

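Run:
```python
from h import *
p=np.array([.4846,.0262,.1767]);d=np.array([-.386,.922,0])
for n in('scene','top'):
  print(n,[np.round((proj(n,p+k*d+[0,0,dz])[0]-np.array([216,130]))*7) for k in(-.044,0,.044) for dz in (0,.05)], np.round((proj(n,[[.4852,.0267,.162],[.4852,.0267,.122]])-[216,130])*7))
```

```text
scene [array([281., 309.]), array([277., 202.]), array([345., 228.]), array([343., 121.]), array([406., 151.]), array([407.,  44.])] [[348. 258.]
 [349. 337.]]
top [array([460., 697.]), array([461., 686.]), array([330., 751.]), array([326., 743.]), array([201., 805.]), array([190., 800.])] [[330. 752.]
 [334. 758.]]
```

```bash
python3 -m inch '0 0 .015 0 0 0 1;0 0 .015 0 0 0 1;0 0 .0115 0 0 0 1;0 0 .01 0 0 0 1;0 0 0 0 0 0 1;0 0 0 0 0 0 1'; python3 go.py;  python3 -m inch '0 0 0 0 0 0 0;0 0 0 0 0 0 0;0 0 0 0 0 0 0;0 0 0 0 0 0 0;0 0 0 0 0 0 0;0 0 0 0 0 0 0;0 0 0 0 0 0 0;0 0 0 0 0 0 0' 25;python3 go.py
```

```text
time_s: 3.72
tcp_pos: [0.4854, 0.0254, 0.1259]
eef_rot: [-180.0, 0.0, -157.3]
contact_force: [-0.5, 0.3, 1.4]
gripper_width: 0.088
t 3.72 tcp [485.4  25.4 125.9] rpy [-1.7998e+02  3.0000e-02 -1.5727e+02] F [-0.55  0.29  1.44] M [ 0.045 -0.054 -0.024] w 88.0 J [ 26.3   8.1 -30.7   0.  -51.2 -93.5]
time_s: 4.38
tcp_pos: [0.485, 0.0256, 0.1251]
eef_rot: [-180.0, -0.0, -157.3]
contact_force: [-0.5, -0.8, 0.0]
gripper_width: 0.0398
t 4.38 tcp [485.   25.6 125.1] rpy [-180.     -0.   -157.26] F [-0.45 -0.78  0.03] M [-0.03   0.053  0.049] w 39.8 J [ 26.3   8.2 -30.7   0.  -51.1 -93.6]
```

```bash
python3 -m inch '0 0 0 0 0 0 0;0 0 0 0 0 0 0;0 0 0 0 0 0 0;0 0 0 0 0 0 0;0 0 0 0 0 0 0;0 0 0 0 0 0 0;0 0 0 0 0 0 0;0 0 0 0 0 0 0' 25;python3 go.py;python3 - <<'E'
from h import *
for n in("scene",):
    im=r.capture(n);cv2.imwrite(f"pics/{n}2.png",im[:,:,::-1])
crop('pics/scene2.png',(266,170),100,80,7,'pics/e1.png')
E
```

```text
time_s: 5.05
tcp_pos: [0.4849, 0.0256, 0.125]
eef_rot: [-180.0, -0.0, -157.3]
contact_force: [0.7, 0.1, 0.2]
gripper_width: 0.0159
t 5.05 tcp [484.9  25.6 125. ] rpy [-180.     -0.   -157.26] F [0.71 0.08 0.24] M [ 0.038 -0.001 -0.034] w 15.9 J [ 26.3   8.2 -30.8  -0.  -51.1 -93.6]
pics/e1.png origin 216 130 scale 7
```

View pics/e1.png

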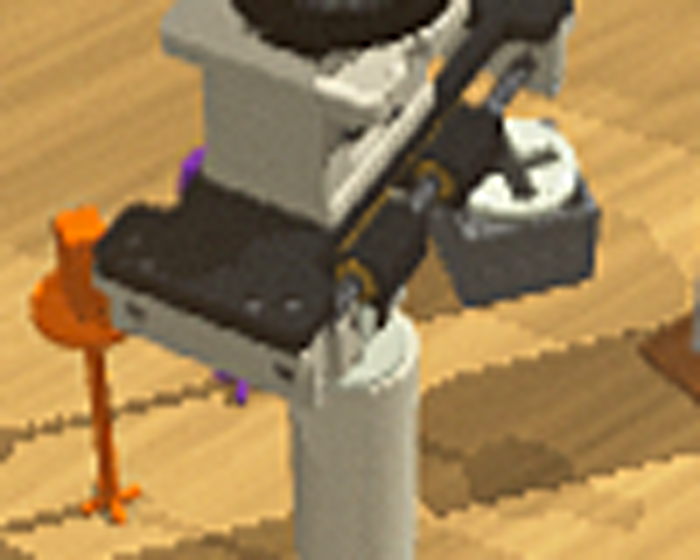

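```bash
python3 -m inch '0 0 -.004 0 0 0 0;0 0 -.008 0 0 0 0;0 0 -.012 0 0 0 0;0 0 -.016 0 0 0 0;0 0 -.02 0 0 0 0;0 0 -.02 0 0 0 0;0 0 -.02 0 0 0 0;0 0 -.02 0 0 0 0;0 0 -.016 0 0 0 0;0 0 -.01 0 0 0 0;0 0 0 0 0 0 0;0 0 0 0 0 0 0' 40;python3 go.py .5175 .2265 .271;python3 - <<'E'
from h import *
for n in("scene","top"):
    im=r.capture(n);cv2.imwrite(f"pics/{n}3.png",im[:,:,::-1])
crop('pics/scene3.png',(266,150),120,100,6,'pics/f1.png')
E
```

```text
time_s: 6.1
tcp_pos: [0.4848, 0.0257, 0.2711]
eef_rot: [180.0, 0.0, -157.3]
contact_force: [0.8, 0.2, -0.7]
gripper_width: 0.0159
t 6.1 tcp [484.8  25.7 271.1] rpy [ 1.7997e+02  4.0000e-02 -1.5727e+02] F [ 0.76  0.24 -0.7 ] M [ 0.04   0.057 -0.022] w 15.9 J [ 26.3   0.7 -18.3  -0.  -70.9 -93.6]
tool shift mm [-107.7  172.6    0.3] shift if turned [-1.077e+02  1.726e+02  1.000e-01] rotvec [0.0004 0.0007 0.    ]
pics/f1.png origin 206 100 scale 6
```

View pics/f1.png

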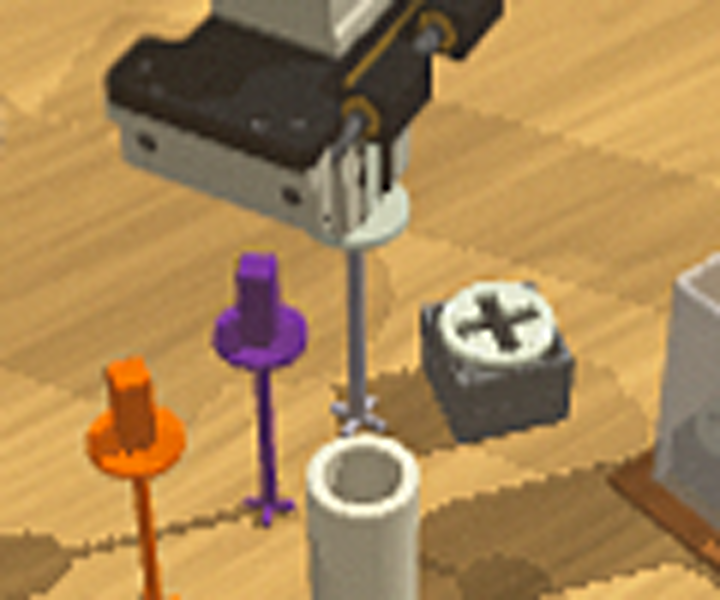

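View pics/top3.png

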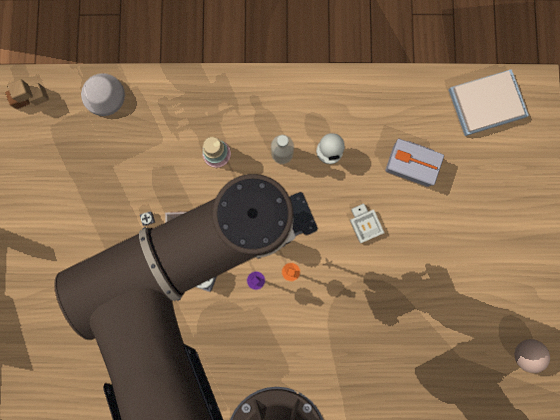

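Run:
```python
from h import *
crop('pics/scene3.png',(266,168),24,24,30,'pics/f2.png')
for z in(.152,.157,.264,.268): print(z,np.round((proj('scene',[.4848,.0257,z])[0]-[254,156]+.5)*30-.5,0))
a=.397
for k in range(4):
    th=a+k*np.pi/2;print(np.round((proj('scene',[.4848+.013*np.cos(th),.0257+.013*np.sin(th),.157])[0]-[254,156]+.5)*30-.5,0))
```

```text
pics/f2.png origin 254 156 scale 30
0.152 [354. 431.]
0.157 [354. 388.]
0.264 [ 337. -609.]
0.268 [ 336. -649.]
[492. 443.]
[431. 289.]
[216. 333.]
[275. 488.]
```

View pics/f2.png

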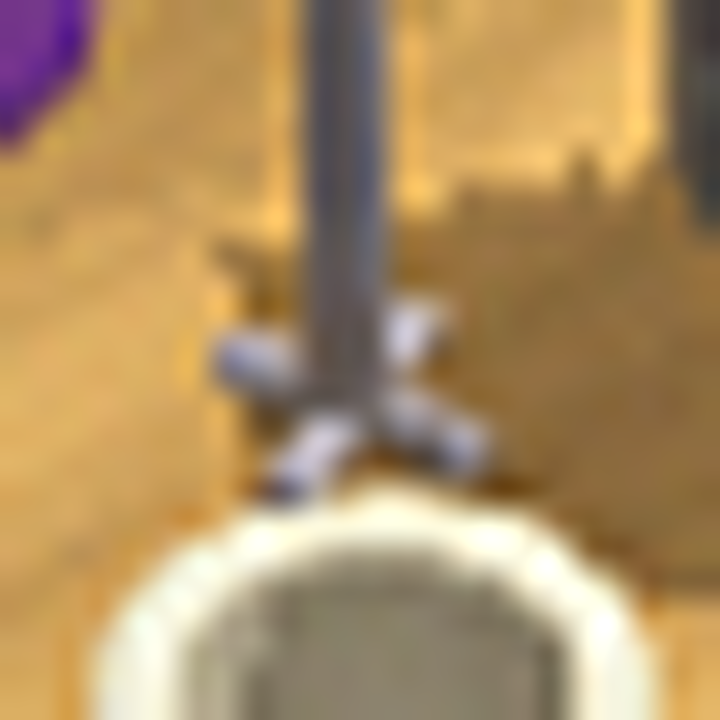

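```bash
python3 -m inch '-.005 .0081 0 0 0 0 0;-.0134 .0217 0 0 0 0 0;-.0134 .0217 0 0 0 0 0;-.0134 .0217 0 0 0 0 0;-.0134 .0217 0 0 0 0 0;-.0134 .0217 0 0 0 0 0;-.0134 .0217 0 0 0 0 0;-.0134 .0217 0 0 0 0 0;-.0082 .0134 0 0 0 0 0;0 0 0 0 0 0 0;0 0 0 0 0 0 0;0 0 0 0 0 0 0';python3 go.py .5165 .2270 .271;python3 - <<'E'
from h import *
for n in("scene","top"):
    im=r.capture(n);cv2.imwrite(f"pics/{n}4.png",im[:,:,::-1])
crop('pics/scene4.png',(330,145),60,75,10,'pics/g1.png')
E
```

```text
time_s: 7.2
tcp_pos: [0.5163, 0.2266, 0.2704]
eef_rot: [-180.0, -0.1, -157.3]
contact_force: [0.9, -0.3, -0.4]
gripper_width: 0.0155
t 7.2 tcp [516.3 226.6 270.4] rpy [-1.7997e+02 -8.0000e-02 -1.5725e+02] F [ 0.85 -0.3  -0.35] M [-0.048 -0.035  0.007] w 15.5 J [  43.6    8.6   -9.6   -0.   -71.8 -110.8]
tool shift mm [-0.4  0.3 -0.6] shift if turned [-0.4  0.3 -0.6] rotvec [-0.0004 -0.0014  0.    ]
pics/g1.png origin 300 107 scale 10
```

View pics/g1.png

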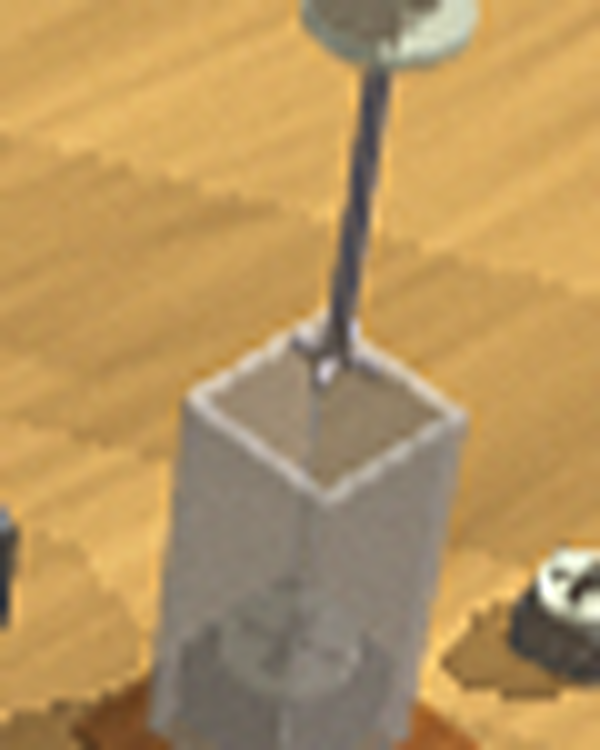

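View pics/top4.png

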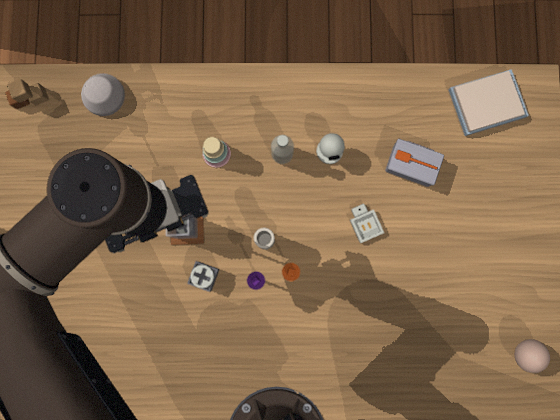

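Run:
```python
from h import *
crop('pics/scene4.png',(333,142),24,24,30,'pics/g2.png')
o=np.array([321,130])
print(np.round((proj('scene',[[.5164,.2268,.1515],[.5164,.2268,.1565]])-o+.5)*30))
for k in range(4):
    th=.397+k*np.pi/2;print(np.round((proj('scene',[.5164+.013*np.cos(th),.2268+.013*np.sin(th),.154])[0]-o+.5)*30))
```

```text
pics/g2.png origin 321 130 scale 30
[[386. 396.]
 [392. 353.]]
[526. 424.]
[448. 287.]
[253. 326.]
[329. 463.]
```

View pics/g2.png

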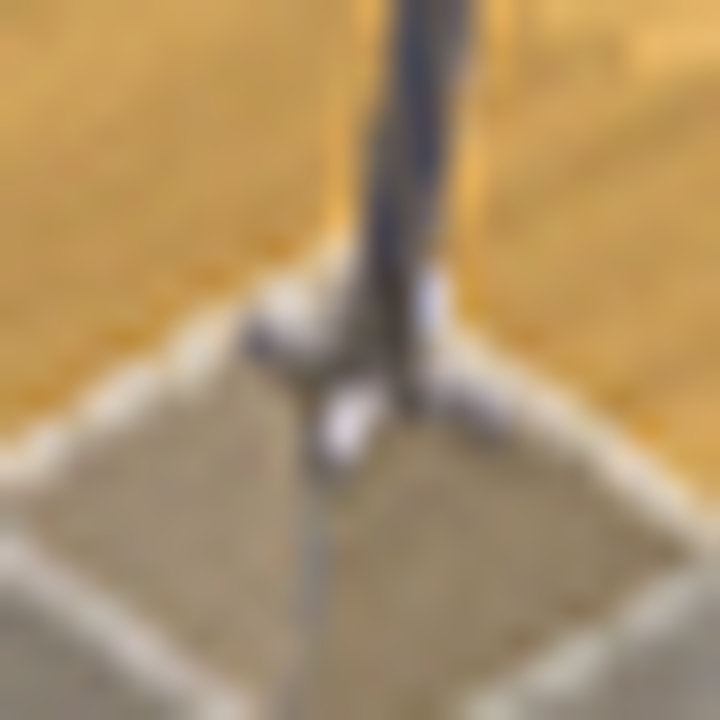

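```bash
python3 -m inch '0 0 .008 0 0 0 0;0 0 .012 0 0 0 0;0 0 .012 0 0 0 0;0 0 .012 0 0 0 0;0 0 .012 0 0 0 0;0 0 .012 0 0 0 0;0 0 .012 0 0 0 0;0 0 .008 0 0 0 0;0 0 .006 0 0 0 0;0 0 0 0 0 0 0;0 0 0 0 0 0 0;0 0 0 0 0 0 0';python3 go.py .5165 .2270 .167;python3 - <<'E'
from h import *
for n in("scene","top"):
    im=r.capture(n);cv2.imwrite(f"pics/{n}5.png",im[:,:,::-1])
crop('pics/scene5.png',(330,165),30,30,25,'pics/i1.png')
E
```

```text
time_s: 8.3
tcp_pos: [0.517, 0.2271, 0.1777]
eef_rot: [180.0, 0.1, -157.3]
contact_force: [0.6, 0.5, -0.3]
gripper_width: 0.0158
t 8.3 tcp [517.  227.1 177.7] rpy [ 1.7999e+02  6.0000e-02 -1.5726e+02] F [ 0.58  0.51 -0.27] M [-0.006 -0.021 -0.036] w 15.8 J [  43.6   12.3  -17.5    0.   -60.1 -110.8]
tool shift mm [ 0.5  0.1 10.7] shift if turned [ 0.5  0.1 10.7] rotvec [0.0002 0.001  0.    ]
pics/i1.png origin 315 150 scale 25
```

View pics/i1.png

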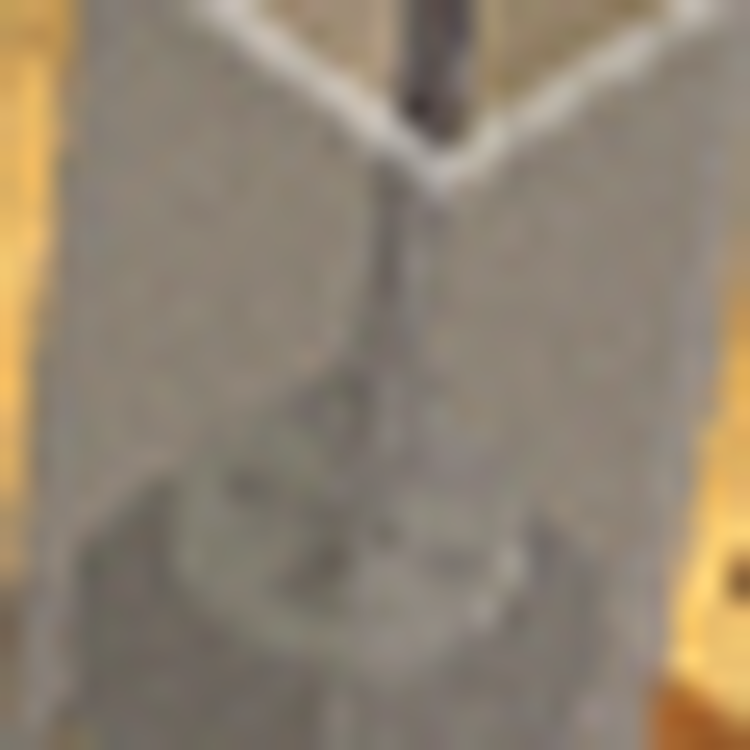

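Run:
```python
from h import *
crop('pics/top5.png',(185,227),80,60,10,'pics/i2.png')
```

```text
pics/i2.png origin 145 197 scale 10
```

View pics/i2.png

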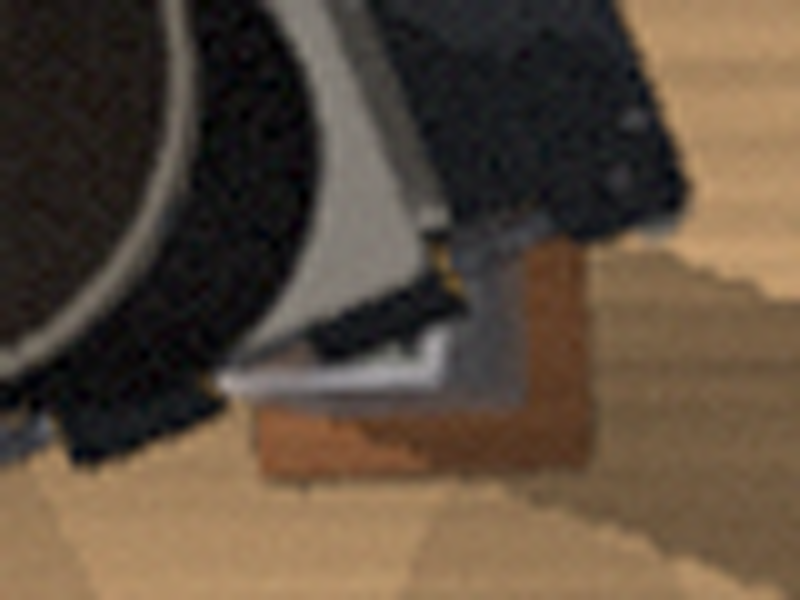

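```bash
cat > ov.py <<'E'
from h import *
def ov(src,n,o,w,h,s,curves,out,enh=True):
    im=cv2.imread(src)[o[1]:o[1]+h,o[0]:o[0]+w]
    im=cv2.resize(im,None,fx=s,fy=s,interpolation=cv2.INTER_CUBIC).astype(float)
    if enh:
        g=im[h*s//3:,w*s//4:3*w*s//4];lo,hi=np.percentile(g,2),np.percentile(g,98);im=(im-lo)/(hi-lo)*255
    im=np.clip(im,0,255).astype(np.uint8).copy()
    for X,c in curves:
        q=(proj(n,X)-o+.5)*s-.5
        cv2.polylines(im,[np.round(q).astype(np.int32)],False,c,1)
    cv2.imwrite(out,im)
def circ(x,y,z,rad): t=np.linspace(0,6.29,60);return np.c_[x+rad*np.cos(t),y+rad*np.sin(t),np.full(60,z)]
def cross(x,y,z,a,L,w):
    a=np.radians(a);b=[(L,-w),(L,w),(w,w),(w,L),(-w,L),(-w,w),(-L,w),(-L,-w),(-w,-w),(-w,-L),(w,-L),(w,-w),(L,-w)]
    b=np.array(b);c,s=np.cos(a),np.sin(a);return np.c_[x+b[:,0]*c-b[:,1]*s,y+b[:,0]*s+b[:,1]*c,np.full(13,z)]
E
python3 - <<'E'
from ov import *
G=(0,255,0)
ov('pics/scene0.png','scene',(313,155),30,30,20,[],'pics/j0.png')
x,y=.5155,.2255
ov('pics/scene0.png','scene',(313,155),30,30,20,[(circ(x,y,.048,.0205),G),(cross(x,y,.048,20,.015,.00375),G)],'pics/j1.png')
a=cv2.imread('pics/j0.png');b=cv2.imread('pics/j1.png');cv2.imwrite('pics/j.png',np.hstack([a,b])[:, :1200][:, ::1] if 0 else cv2.resize(np.hstack([a,b]),(800,400)))
E
```

```text
(no output)
```

View pics/j.png

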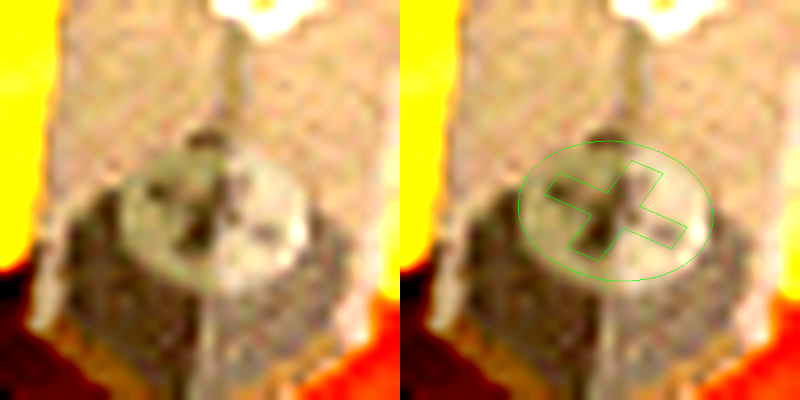

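```bash
cat > sl.py <<'E'
from ov import *
from scipy.ndimage import gaussian_filter
from scipy.optimize import minimize
def run(src,n,o,w,h,cx,cy,side=None,rmax=.019,rng=.003):
    im=cv2.imread(src).astype(float).mean(2)[o[1]:o[1]+h,o[0]:o[0]+w]
    s=6
    vv,uu=np.mgrid[o[1]:o[1]+h,o[0]:o[0]+w]
    sub=(np.arange(s)+.5)/s-.5
    U=(np.arange(w)[:,None]+sub).ravel()+o[0];V=(np.arange(h)[:,None]+sub).ravel()+o[1]
    UU,VV=np.meshgrid(U,V)
    K,D=KD(n);q=cv2.undistortPoints(np.c_[UU.ravel(),VV.ravel()][:,None],K,D)[:,0]
    R=P[n]['R'];oo=-R.T@P[n]['t'];d=np.c_[q,np.ones(len(q))]@R
    X=oo+d*((.048-oo[2])/d[:,2])[:,None]
    def ren(f): return gaussian_filter(f.reshape(h*s,w*s).astype(float),s*.5).reshape(h,s,w,s).mean((1,3))
    circm=ren(np.hypot(X[:,0]-cx,X[:,1]-cy)<rmax)>.95
    sd=(uu>side) if side else np.zeros_like(uu)
    ex=np.ones_like(circm)
    if side: ex=abs(uu-side)>1
    if mask_fn: ex=ex&mask_fn(uu,vv)
    m=circm&ex
    def cost(p):
        dx=X[:,0]-p[0];dy=X[:,1]-p[1];c,s_=np.cos(p[2]),np.sin(p[2]);a=abs(dx*c+dy*s_);b=abs(-dx*s_+dy*c)
        C=ren(((a<.015)&(b<.00375))|((b<.015)&(a<.00375)))
        cols=[np.ones(m.sum()),uu[m],vv[m],C[m]]
        if side: cols+=[sd[m],sd[m]*C[m]]
        A=np.stack(cols,1).astype(float);y=im[m];x,*_=np.linalg.lstsq(A-[0]*A.shape[1],y,rcond=None)
        return ((A@x-y)**2).mean()/y.var()
    best=[]
    for a in range(0,90,5):
        best.append((cost([cx,cy,np.radians(a)]),a))
    best.sort();print(n,m.sum(),[(round(c,3),a) for c,a in best[:5]])
    for a in (best[0][1],):
        q=minimize(cost,[cx,cy,np.radians(a)],method='Nelder-Mead',options=dict(initial_simplex=[[cx,cy,np.radians(a)],[cx+.002,cy,np.radians(a)],[cx,cy+.002,np.radians(a)],[cx,cy,np.radians(a+6)]]))
        print(np.round(q.x[:2]*1000,2),np.round(np.degrees(q.x[2]),1),round(q.fun,3))
mask_fn=None
run('pics/scene0.png','scene',(313,155),30,30,.5155,.2255,side=324.0)
run('pics/scene0.png','scene',(313,155),30,30,.5155,.2255)
mask_fn=lambda u,v:(u<187)&(v<233)
run('pics/top0.png','top',(170,213),26,26,.519,.2255)
run('pics/top0.png','top',(170,213),26,26,.518,.2245)
E
python3 sl.py
```

```text
scene 60 [(np.float64(0.223), 25), (np.float64(0.239), 30), (np.float64(0.246), 20), (np.float64(0.288), 35), (np.float64(0.294), 15)]
[515.8  223.85] 28.4 0.199
scene 72 [(np.float64(0.231), 25), (np.float64(0.256), 20), (np.float64(0.258), 30), (np.float64(0.317), 15), (np.float64(0.324), 35)]
[515.17 224.62] 26.1 0.211
top 114 [(np.float64(0.125), 20), (np.float64(0.144), 25), (np.float64(0.221), 15), (np.float64(0.264), 30), (np.float64(0.401), 10)]
[518.45 224.54] 20.6 0.056
top 109 [(np.float64(0.071), 20), (np.float64(0.132), 25), (np.float64(0.144), 15), (np.float64(0.298), 30), (np.float64(0.333), 10)]
[518.47 224.57] 20.8 0.059
```

```bash
python3 -m inch '.0008 -.0001 .002 0 0 .035 0;0 0 .003 0 0 0 0;0 0 .002 0 0 0 0;0 0 0 0 0 0 0;0 0 0 0 0 0 0;0 0 0 0 0 0 0';python3 go.py;python3 -m inch '0 0 .001 0 0 0 0;0 0 .001 0 0 0 0;0 0 .001 0 0 0 0;0 0 0 0 0 0 0;0 0 0 0 0 0 0';python3 go.py
```

```text
time_s: 8.9
tcp_pos: [0.516, 0.2266, 0.1702]
eef_rot: [180.0, 0.0, -159.2]
contact_force: [-0.1, -0.7, -0.1]
gripper_width: 0.0159
t 8.9 tcp [516.  226.6 170.2] rpy [ 1.8000e+02  1.0000e-02 -1.5924e+02] F [-0.06 -0.68 -0.11] M [-0.047 -0.035 -0.013] w 15.9 J [  43.6   12.7  -18.2    0.   -59.2 -112.8]
time_s: 9.32
tcp_pos: [0.5159, 0.2264, 0.1669]
eef_rot: [-180.0, -0.0, -159.3]
contact_force: [-0.2, 0.1, -0.8]
gripper_width: 0.0157
t 9.32 tcp [515.9 226.4 166.9] rpy [-1.7999e+02 -1.0000e-02 -1.5927e+02] F [-0.23  0.11 -0.76] M [ 0.034 -0.017  0.028] w 15.7 J [  43.6   12.8  -18.4    0.   -58.8 -112.9]
```

```bash
for i in 1; do python3 -m inch '0 0 .001 0 0 0 0;0 0 0 0 0 0 0;0 0 0 0 0 0 0';python3 go.py;done; python3 -m inch '0 0 .001 0 0 0 0;0 0 0 0 0 0 0;0 0 0 0 0 0 0'; python3 go.py
```

```text
time_s: 9.57
tcp_pos: [0.5159, 0.2265, 0.166]
eef_rot: [-180.0, -0.0, -159.3]
contact_force: [0.3, 0.1, -1.3]
gripper_width: 0.0157
t 9.57 tcp [515.9 226.5 166. ] rpy [-1.8000e+02 -1.0000e-02 -1.5927e+02] F [ 0.33  0.06 -1.26] M [-0.017  0.013  0.001] w 15.7 J [  43.6   12.9  -18.5    0.   -58.6 -112.9]
time_s: 9.82
tcp_pos: [0.5159, 0.2265, 0.165]
eef_rot: [-180.0, -0.0, -159.3]
contact_force: [-0.1, 1.5, -0.7]
gripper_width: 0.0152
t 9.82 tcp [515.9 226.5 165. ] rpy [-180.     -0.   -159.27] F [-0.06  1.53 -0.7 ] M [ 0.007  0.055 -0.002] w 15.2 J [  43.6   12.9  -18.6    0.   -58.5 -112.9]
```

```bash
python3 -m inch '0 0 .001 0 0 0 0;0 0 0 0 0 0 0;0 0 0 0 0 0 0'|grep -E 'pos|force'; python3 go.py;python3 -m inch '0 0 .0005 0 0 0 0;0 0 0 0 0 0 0;0 0 0 0 0 0 0'|grep -E 'force'; python3 go.py
```

```text
tcp_pos: [0.5159, 0.2265, 0.164]
contact_force: [-0.8, -0.8, 0.0]
t 10.07 tcp [515.9 226.5 164. ] rpy [-1.8000e+02 -1.0000e-02 -1.5927e+02] F [-0.83 -0.83  0.04] M [-0.016 -0.004 -0.017] w 16.0 J [  43.6   13.   -18.6   -0.   -58.4 -112.9]
contact_force: [-0.6, -0.2, -1.2]
t 10.32 tcp [515.9 226.5 163.5] rpy [-180.     -0.   -159.27] F [-0.59 -0.18 -1.2 ] M [ 0.013 -0.021 -0.052] w 15.9 J [  43.6   13.   -18.7   -0.   -58.3 -112.9]
```

```bash
python3 -m inch '0 0 .001 0 0 0 0;0 0 0 0 0 0 0'|grep -E 'force'; python3 -m inch '0 0 .001 0 0 0 0;0 0 0 0 0 0 0'|grep -E 'force';python3 -m inch '0 0 .001 0 0 0 0;0 0 0 0 0 0 0'|grep -E 'force'; python3 -m inch '0 0 .001 0 0 0 0;0 0 0 0 0 0 0'|grep -E 'force'; python3 go.py
```

```text
contact_force: [0.0, -0.2, -0.3]
contact_force: [-0.0, 0.7, -1.1]
contact_force: [0.8, -0.0, -1.2]
contact_force: [-0.6, -0.1, -0.9]
t 10.98 tcp [515.9 226.5 159.4] rpy [-1.8000e+02 -1.0000e-02 -1.5927e+02] F [-0.56 -0.1  -0.89] M [ 0.052  0.006 -0.007] w 15.4 J [  43.6   13.2  -19.    -0.   -57.8 -112.9]
```

```bash
python3 -m inch '0 0 .001 0 0 0 0;0 0 .001 0 0 0 0;0 0 0 0 0 0 0'|grep -E 'force'; python3 -m inch '0 0 .001 0 0 0 0;0 0 .001 0 0 0 0;0 0 0 0 0 0 0'|grep -E 'force';python3 -m inch '0 0 .001 0 0 0 0;0 0 .001 0 0 0 0;0 0 0 0 0 0 0'|grep -E 'force'; python3 -m inch '0 0 .001 0 0 0 0;0 0 .001 0 0 0 0;0 0 0 0 0 0 0'|grep -E 'force'; python3 go.py
```

```text
contact_force: [-0.4, -0.4, -0.6]
contact_force: [-0.3, -0.4, -0.4]
contact_force: [-0.9, -0.4, -1.6]
contact_force: [-0.3, 0.2, 0.5]
t 11.98 tcp [515.8 226.4 151.3] rpy [-1.8000e+02 -2.0000e-02 -1.5927e+02] F [-0.31  0.19  0.48] M [-0.045  0.026  0.017] w 16.1 J [  43.6   13.7  -19.6   -0.   -56.8 -112.9]
```

```bash
python3 -m inch '0 0 0 0 0 -.0491 0;0 0 0 0 0 -.0491 0;0 0 0 0 0 -.0491 0;0 0 0 0 0 -.0491 0;0 0 0 0 0 0 0'; python3 go.py
```

```text
time_s: 12.4
tcp_pos: [0.516, 0.2265, 0.1516]
eef_rot: [-180.0, 0.0, -147.9]
contact_force: [-0.2, 0.2, -0.8]
gripper_width: 0.0161
t 12.4 tcp [516.  226.5 151.6] rpy [-180.      0.   -147.89] F [-0.19  0.19 -0.83] M [ 0.081 -0.011 -0.034] w 16.1 J [  43.6   13.6  -19.6    0.   -56.8 -101.5]
```

```bash
python3 -m inch '0 0 0 0 0 -.0491 0;0 0 0 0 0 -.0491 0;0 0 0 0 0 -.0491 0;0 0 0 0 0 -.0491 0;0 0 0 0 0 -.0491 0;0 0 0 0 0 -.0491 0;0 0 0 0 0 -.0491 0;0 0 0 0 0 -.0491 0;0 0 0 0 0 -.0491 0;0 0 0 0 0 -.0491 0;0 0 0 0 0 -.0491 0;0 0 0 0 0 -.0491 0;0 0 0 0 0 0 0;0 0 0 0 0 0 0'; python3 go.py; python3 -m inch '0 0 -.001 0 0 0 0;0 0 -.001 0 0 0 0;0 0 -.001 0 0 0 0;0 0 0 0 0 0 0;0 0 0 0 0 0 0'; python3 -m inch '0 0 -.001 0 0 0 0;0 0 -.001 0 0 0 0;0 0 -.001 0 0 0 0;0 0 0 0 0 0 0;0 0 0 0 0 0 0'; python3 go.py
```

```text
time_s: 13.57
tcp_pos: [0.5159, 0.2265, 0.1516]
eef_rot: [180.0, 0.0, -114.4]
contact_force: [0.9, -0.5, -0.5]
gripper_width: 0.0161
t 13.57 tcp [515.9 226.5 151.6] rpy [ 180.      0.   -114.41] F [ 0.91 -0.55 -0.51] M [0.041 0.046 0.024] w 16.1 J [ 43.6  13.6 -19.6  -0.  -56.8 -68. ]
time_s: 13.98
tcp_pos: [0.516, 0.2266, 0.1547]
eef_rot: [-180.0, 0.0, -114.3]
contact_force: [0.3, 0.7, -0.2]
gripper_width: 0.0161
time_s: 14.4
tcp_pos: [0.5156, 0.2264, 0.1572]
eef_rot: [180.0, -0.0, -114.3]
contact_force: [-0.3, 0.4, -3.6]
gripper_width: 0.0158
t 14.4 tcp [515.6 226.4 157.2] rpy [ 1.7997e+02 -3.0000e-02 -1.1427e+02] F [-0.3   0.43 -3.6 ] M [ 0.061  0.07  -0.078] w 15.8 J [ 43.6  13.3 -19.1  -0.  -57.6 -67.9]
```

```bash
python3 -m inch '0 0 -.002 0 0 0 0;0 0 -.004 0 0 0 0;0 0 -.006 0 0 0 0;0 0 -.006 0 0 0 0;0 0 -.006 0 0 0 0;0 0 -.006 0 0 0 0'; python3 go.py
```

```text
time_s: 14.9
tcp_pos: [0.5161, 0.2266, 0.1885]
eef_rot: [-180.0, 0.0, -114.3]
contact_force: [0.0, 0.3, -2.5]
gripper_width: 0.0158
t 14.9 tcp [516.1 226.6 188.5] rpy [-1.7998e+02  3.0000e-02 -1.1426e+02] F [ 0.03  0.26 -2.51] M [ 0.053  0.076 -0.004] w 15.8 J [ 43.6  11.7 -16.8   0.  -61.5 -67.9]
```

```bash
python3 -m inch '0 0 -.008 0 0 0 0;0 0 -.008 0 0 0 0;0 0 -.008 0 0 0 0;0 0 -.008 0 0 0 0;0 0 -.008 0 0 0 0;0 0 -.008 0 0 0 0;0 0 -.008 0 0 0 0;0 0 -.008 0 0 0 0;0 0 -.008 0 0 0 0;0 0 -.008 0 0 0 0;0 0 -.008 0 0 0 0;0 0 -.008 0 0 0 0;0 0 -.008 0 0 0 0;0 0 -.004 0 0 0 0;0 0 -.002 0 0 0 0;0 0 0 0 0 0 0;0 0 0 0 0 0 0'; python3 go.py .519 -.2267 .295 -93;python3 - <<'E'
from h import *
for n in("scene","top"):
    im=r.capture(n);cv2.imwrite(f"pics/{n}6.png",im[:,:,::-1])
E
```

```text
time_s: 16.32
tcp_pos: [0.5157, 0.2265, 0.2972]
eef_rot: [180.0, -0.0, -114.3]
contact_force: [-0.2, -0.4, -2.7]
gripper_width: 0.0156
t 16.32 tcp [515.7 226.5 297.2] rpy [ 1.7998e+02 -2.0000e-02 -1.1426e+02] F [-0.18 -0.36 -2.68] M [0.062 0.091 0.03 ] w 15.6 J [ 43.6   7.8  -7.1  -0.  -75.1 -67.9]
tool shift mm [ 411.8 -189.2    2.3] shift if turned [452.4 -27.    2.2] rotvec [ 5.000e-04 -2.000e-04 -3.711e-01]
```

View pics/scene6.png

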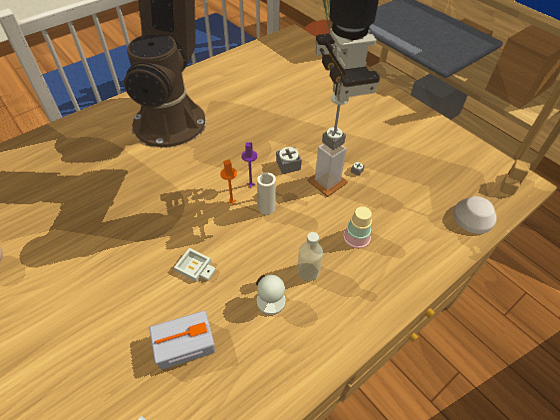

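```bash
python3 -m inch '.005 -.0023 0 0 0 0 0;.01 -.0046 0 0 0 0 0;.018 -.00827 0 0 0 0 0;.018 -.00827 0 0 0 0 0;.018 -.00827 0 0 0 0 0;.018 -.00827 0 0 0 0 0;.018 -.00827 0 0 0 0 0;.018 -.00827 0 0 0 0 0;.018 -.00827 0 0 0 0 0;.018 -.00827 0 0 0 0 0;.018 -.00827 0 0 0 0 0;.018 -.00827 0 0 0 0 0;.018 -.00827 0 0 0 0 0;.018 -.00827 0 0 0 0 0;.018 -.00827 0 0 0 0 0;.018 -.00827 0 0 0 0 0;.018 -.00827 0 0 0 0 0;.018 -.00827 0 0 0 0 0;.018 -.00827 0 0 0 0 0;.018 -.00827 0 0 0 0 0';python3 -m inch '.018 -.00827 0 0 0 0 0;.018 -.00827 0 0 0 0 0;.015 -.0069 0 0 0 0 0;.01 -.0046 0 0 0 0 0;.006 -.0028 0 0 0 0 0;.004 -.0018 0 0 0 0 0;.0018 -.0008 0 0 0 0 0;0 0 0 0 0 0 0;0 0 0 0 0 -.03 0;0 0 0 0 0 -.06 0;0 0 0 0 0 -.06 0;0 0 0 0 0 -.06 0;0 0 0 0 0 -.06 0;0 0 0 0 0 -.06 0;0 0 0 0 0 -.041 0;0 0 0 0 0 0 0;0 0 0 0 0 0 0;0 0 0 0 0 0 0'; python3 go.py .519 -.2267 .295 -93;python3 - <<'E'
from h import *
for n in("scene","top"):
    im=r.capture(n);cv2.imwrite(f"pics/{n}7.png",im[:,:,::-1])
crop('pics/scene7.png',(195,230),100,100,7,'pics/k1.png')
E
```

```text
time_s: 18.08
tcp_pos: [0.5178, -0.1483, 0.2975]
eef_rot: [180.0, -0.0, -114.3]
contact_force: [-0.3, 0.5, -3.5]
gripper_width: 0.0155
time_s: 19.58
tcp_pos: [0.5193, -0.2262, 0.2976]
eef_rot: [-180.0, 0.0, -93.0]
contact_force: [0.5, -0.1, -3.5]
gripper_width: 0.0156
t 19.58 tcp [ 519.3 -226.2  297.6] rpy [-1.7999e+02  1.0000e-02 -9.3050e+01] F [ 0.49 -0.05 -3.5 ] M [-0.01   0.13  -0.036] w 15.6 J [ -3.7   8.1  -6.7  -0.  -75.2   0.7]
tool shift mm [0.5 0.3 2.6] shift if turned [0.5 0.3 2.6] rotvec [-0.0002  0.0001 -0.0008]
pics/k1.png origin 145 180 scale 7
```

View pics/k1.png

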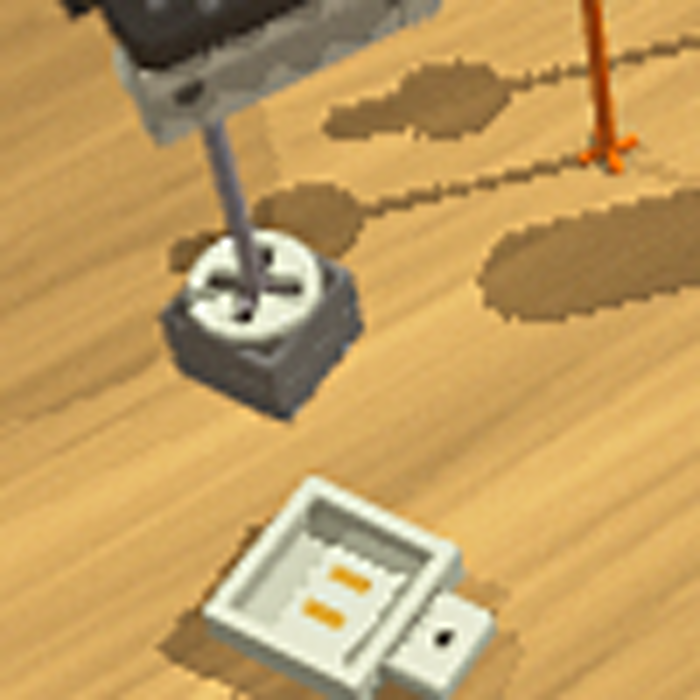

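View pics/top7.png

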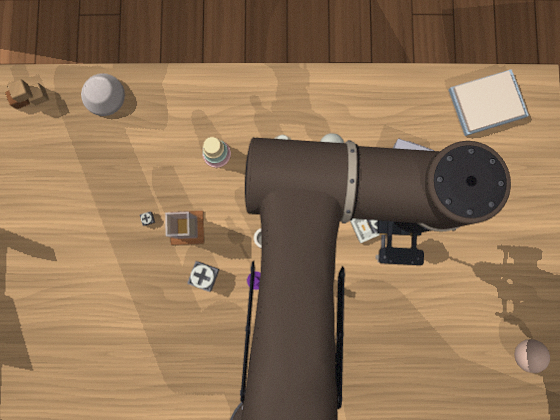

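```bash
python3 -m inch '0 0 .004 0 0 0 0;0 0 .008 0 0 0 0;0 0 .008 0 0 0 0;0 0 .008 0 0 0 0;0 0 .008 0 0 0 0;0 0 .008 0 0 0 0;0 0 .008 0 0 0 0;0 0 .008 0 0 0 0;0 0 .008 0 0 0 0;0 0 .008 0 0 0 0;0 0 .008 0 0 0 0;0 0 .008 0 0 0 0;0 0 .008 0 0 0 0;0 0 .008 0 0 0 0;0 0 .005 0 0 0 0;0 0 .004 0 0 0 0;0 0 .003 0 0 0 0;0 0 0 0 0 0 0;0 0 0 0 0 0 0;0 0 0 0 0 0 0'; python3 go.py .519 -.2267 .295 -93;python3 - <<'E'
from h import *
for n in("scene","top"):
    im=r.capture(n);cv2.imwrite(f"pics/{n}8.png",im[:,:,::-1])
crop('pics/scene8.png',(195,250),60,60,12,'pics/l1.png')
crop('pics/top8.png',(367,225),60,60,12,'pics/l2.png')
E
```

```text
time_s: 21.35
tcp_pos: [0.5195, -0.2268, 0.178]
eef_rot: [-180.0, -0.0, -93.0]
contact_force: [-0.0, 0.4, -2.8]
gripper_width: 0.0156
t 21.35 tcp [ 519.5 -226.8  178. ] rpy [-1.7996e+02 -1.0000e-02 -9.3000e+01] F [-0.04  0.39 -2.78] M [-0.013  0.069  0.017] w 15.6 J [ -3.8  12.5 -17.2   0.  -60.2   0.8]
tool shift mm [  -0.     0.4 -117. ] shift if turned [  -0.     0.5 -117. ] rotvec [-0.0007 -0.0002  0.    ]
pics/l1.png origin 165 220 scale 12
pics/l2.png origin 337 195 scale 12
```

View pics/l1.png

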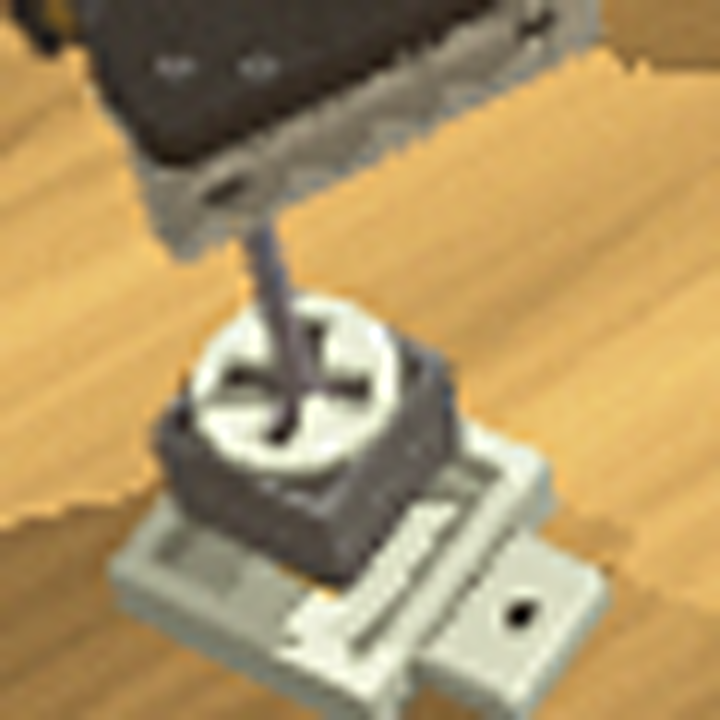

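View pics/l2.png

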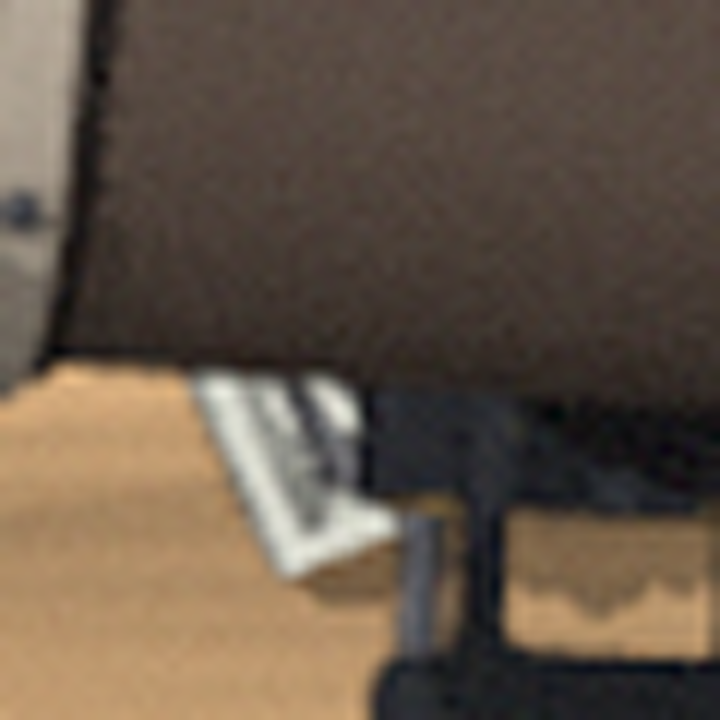

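Run:
```python
from ov import *
def sq(x,y,z,a,h):
    t=np.radians(a)+np.pi/4+np.arange(5)*np.pi/2;return np.c_[x+h*2**.5*np.cos(t),y+h*2**.5*np.sin(t),np.full(5,z)]
G=(0,255,0);B=(255,0,0)
x,y=.5187,-.2270;b=.0325
L=[]
for a,c in((23.2,G),(19,B)):
    L+=[(sq(x,y,b,a,.021),c),(sq(x,y,b+.031,a,.021),c)]
L+=[(circ(x,y,b+.036,.0205),G),(sq(.5181,-.2267,.018,23.2,.032),G),(sq(.5181,-.2267,.018,23.2,.026),G)]
ov('pics/scene8.png','scene',(165,220),60,60,12,L,'pics/l3.png',False)
```

```text
(no output)
```

View pics/l3.png

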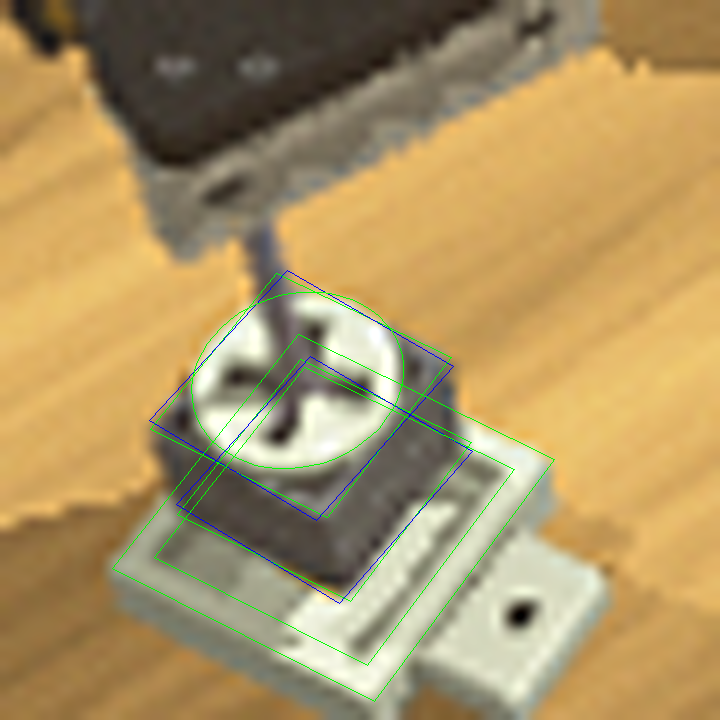

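```bash
python3 -m inch '0 0 .003 0 0 0 0;0 0 .004 0 0 0 0;0 0 .004 0 0 0 0;0 0 .004 0 0 0 0;0 0 .003 0 0 0 0;0 0 .002 0 0 0 0;0 0 0 0 0 0 0;0 0 0 0 0 0 0'; python3 go.py; python3 -m inch '0 0 .001 0 0 0 0;0 0 .001 0 0 0 0;0 0 .001 0 0 0 0;0 0 0 0 0 0 0;0 0 0 0 0 0 0'; python3 go.py
```

```text
time_s: 22.12
tcp_pos: [0.5192, -0.2267, 0.1574]
eef_rot: [180.0, -0.0, -93.0]
contact_force: [0.7, -0.3, -3.1]
gripper_width: 0.0159
t 22.12 tcp [ 519.2 -226.7  157.4] rpy [179.98  -0.   -93.  ] F [ 0.65 -0.31 -3.14] M [0.01  0.089 0.005] w 15.9 J [ -3.8  13.6 -18.7   0.  -57.7   0.8]
time_s: 22.53
tcp_pos: [0.5192, -0.2267, 0.1546]
eef_rot: [180.0, -0.0, -93.0]
contact_force: [0.2, 0.5, -4.2]
gripper_width: 0.016
t 22.53 tcp [ 519.2 -226.7  154.6] rpy [180.  -0. -93.] F [ 0.24  0.48 -4.16] M [ 0.073  0.012 -0.065] w 16.0 J [ -3.8  13.8 -19.    0.  -57.3   0.8]
```

```bash
python3 -m inch '0 0 .0005 0 0 0 0;0 0 .0005 0 0 0 0;0 0 .0005 0 0 0 0;0 0 .0005 0 0 0 0;0 0 0 0 0 0 0;0 0 0 0 0 0 0'; python3 -m inch '0 0 .0005 0 0 0 0;0 0 .0005 0 0 0 0;0 0 0 0 0 0 0;0 0 0 0 0 0 0'; python3 -m inch '0 0 .0005 0 0 0 0;0 0 .0005 0 0 0 0;0 0 0 0 0 0 0;0 0 0 0 0 0 0'; python3 -m inch '0 0 .0005 0 0 0 0;0 0 .0005 0 0 0 0;0 0 0 0 0 0 0;0 0 0 0 0 0 0';python3 go.py
```

```text
time_s: 23.03
tcp_pos: [0.5192, -0.2267, 0.1525]
eef_rot: [180.0, -0.0, -93.0]
contact_force: [0.4, 0.9, -2.4]
gripper_width: 0.0156
time_s: 23.37
tcp_pos: [0.5192, -0.2266, 0.1515]
eef_rot: [180.0, 0.0, -93.0]
contact_force: [-0.2, -0.5, -2.6]
gripper_width: 0.0155
time_s: 23.7
tcp_pos: [0.5195, -0.2268, 0.1509]
eef_rot: [-180.0, -0.0, -93.0]
contact_force: [1.0, -0.1, -1.4]
gripper_width: 0.0155
time_s: 24.03
tcp_pos: [0.5192, -0.2267, 0.1496]
eef_rot: [-180.0, -0.0, -93.0]
contact_force: [-0.4, -0.2, -0.1]
gripper_width: 0.0159
t 24.03 tcp [ 519.2 -226.7  149.6] rpy [-180.   -0.  -93.] F [-0.42 -0.25 -0.09] M [0.008 0.071 0.028] w 15.9 J [ -3.8  14.  -19.3   0.  -56.7   0.8]
```

Run:
```python
from ov import *
for n in("scene",):
    im=r.capture(n);cv2.imwrite(f"pics/{n}9.png",im[:,:,::-1])
ov('pics/scene9.png','scene',(165,220),60,60,12,[],'pics/m1.png',False)
```

```text
(no output)
```

View pics/m1.png

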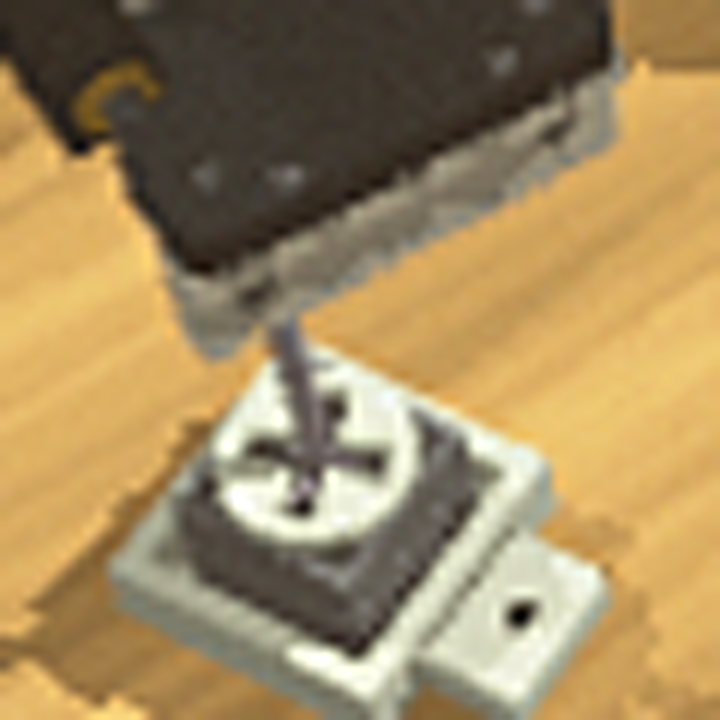

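```bash
python3 -m inch '0 0 .001 0 0 0 0;0 0 .001 0 0 0 0;0 0 .001 0 0 0 0;0 0 .001 0 0 0 0;0 0 .001 0 0 0 0;0 0 .001 0 0 0 0;0 0 .001 0 0 0 0;0 0 0 0 0 0 0;0 0 0 0 0 0 0'; python3 -m inch '0 0 .0005 0 0 0 0;0 0 .0005 0 0 0 0;0 0 0 0 0 0 0;0 0 0 0 0 0 0'; python3 -m inch '0 0 .0005 0 0 0 0;0 0 0 0 0 0 0;0 0 0 0 0 0 0';python3 -m inch '0 0 .0005 0 0 0 0;0 0 0 0 0 0 0;0 0 0 0 0 0 0'; python3 go.py
```

```text
time_s: 24.83
tcp_pos: [0.5192, -0.2266, 0.1425]
eef_rot: [180.0, 0.0, -93.0]
contact_force: [0.3, -0.7, -0.5]
gripper_width: 0.0158
time_s: 25.17
tcp_pos: [0.5192, -0.2267, 0.1416]
eef_rot: [-180.0, -0.0, -93.0]
contact_force: [-0.1, 0.4, -1.2]
gripper_width: 0.0159
time_s: 25.42
tcp_pos: [0.5192, -0.2266, 0.141]
eef_rot: [180.0, 0.0, -93.0]
contact_force: [-0.2, -0.3, -1.2]
gripper_width: 0.016
time_s: 25.67
tcp_pos: [0.5192, -0.2267, 0.1405]
eef_rot: [180.0, 0.0, -93.0]
contact_force: [0.7, 0.1, -0.6]
gripper_width: 0.0159
t 25.67 tcp [ 519.2 -226.7  140.5] rpy [180.   0. -93.] F [ 0.72  0.15 -0.59] M [ 0.017  0.104 -0.026] w 15.9 J [ -3.8  14.5 -20.   -0.  -55.5   0.8]
```

```bash
python3 -m inch '0 0 .0004 0 0 0 0;0 0 0 0 0 0 0;0 0 0 0 0 0 0'; python3 -m inch '0 0 .0004 0 0 0 0;0 0 0 0 0 0 0;0 0 0 0 0 0 0';python3 -m inch '0 0 .0003 0 0 0 0;0 0 0 0 0 0 0;0 0 0 0 0 0 0'; python3 go.py
```

```text
time_s: 25.92
tcp_pos: [0.5192, -0.2267, 0.1401]
eef_rot: [180.0, -0.0, -93.0]
contact_force: [0.1, -0.6, -0.4]
gripper_width: 0.0156
time_s: 26.17
tcp_pos: [0.5193, -0.2267, 0.14]
eef_rot: [-180.0, -0.0, -93.0]
contact_force: [-1.1, -0.4, 2.4]
gripper_width: 0.0156
time_s: 26.42
tcp_pos: [0.5194, -0.2267, 0.1399]
eef_rot: [-180.0, -0.0, -93.0]
contact_force: [-0.9, 0.2, 4.2]
gripper_width: 0.016
t 26.42 tcp [ 519.4 -226.7  139.9] rpy [-1.7997e+02 -1.0000e-02 -9.2990e+01] F [-0.88  0.22  4.21] M [0.322 0.785 0.028] w 16.0 J [ -3.8  14.6 -20.    0.  -55.4   0.8]
```

```bash
python3 -m inch '0 0 -.0004 0 0 0 0;0 0 0 0 0 0 0;0 0 0 0 0 0 0' 10; python3 go.py;  python3 -m inch '0 0 0 0 0 0 .22;0 0 0 0 0 0 .26;0 0 0 0 0 0 .3;0 0 0 0 0 0 .4;0 0 0 0 0 0 .5;0 0 0 0 0 0 .7;0 0 0 0 0 0 .7;0 0 0 0 0 0 .7'
python3 - <<'E'
from ov import *
for n in("scene","top"):
    im=r.capture(n);cv2.imwrite(f"pics/{n}10.png",im[:,:,::-1])
ov('pics/scene10.png','scene',(165,200),60,60,12,[],'pics/n1.png',False)
E
python3 go.py
```

```text
time_s: 26.67
tcp_pos: [0.5194, -0.2268, 0.14]
eef_rot: [-180.0, -0.0, -93.0]
contact_force: [0.0, 0.1, 3.6]
gripper_width: 0.0161
t 26.67 tcp [ 519.4 -226.8  140. ] rpy [-1.7997e+02 -1.0000e-02 -9.3000e+01] F [0.04 0.13 3.64] M [ 0.044  0.193 -0.028] w 16.1 J [ -3.8  14.6 -20.    0.  -55.4   0.8]
time_s: 27.33
tcp_pos: [0.5192, -0.2267, 0.1399]
eef_rot: [-180.0, 0.0, -93.0]
contact_force: [-0.2, 0.2, 0.6]
gripper_width: 0.0541
t 27.43 tcp [ 519.2 -226.7  139.9] rpy [180.   0. -93.] F [ 0.07 -0.23  0.41] M [ 0.041  0.085 -0.064] w 59.1 J [ -3.8  14.6 -20.   -0.  -55.4   0.8]
```

View pics/n1.png

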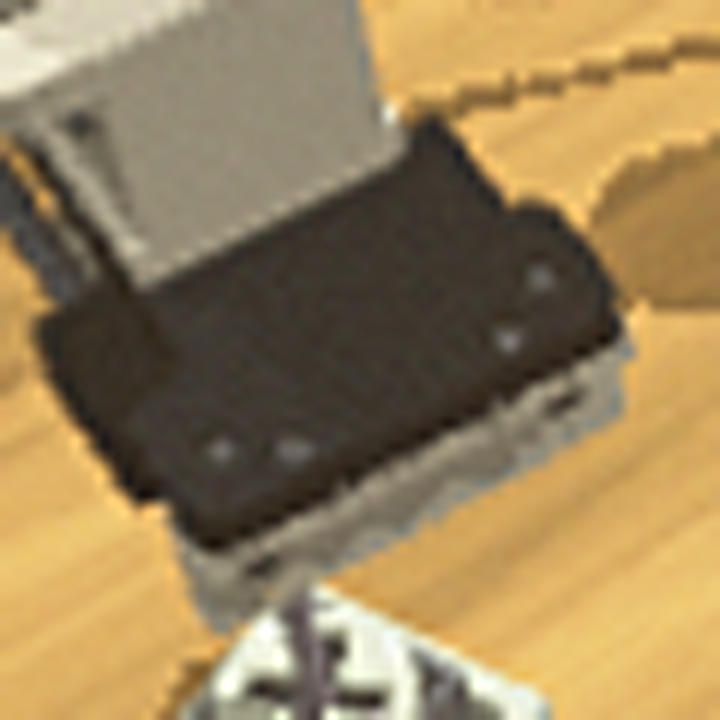

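Key stands; raise straight up gently and look.

```bash
python3 -m inch '0 0 0 0 0 0 1;0 0 0 0 0 0 1;0 0 0 0 0 0 1;0 0 0 0 0 0 1;0 0 -.003 0 0 0 1;0 0 -.006 0 0 0 1;0 0 -.01 0 0 0 1;0 0 -.015 0 0 0 1;0 0 -.015 0 0 0 1;0 0 -.015 0 0 0 1;0 0 -.015 0 0 0 1;0 0 -.015 0 0 0 1;0 0 -.015 0 0 0 1;0 0 -.01 0 0 0 1;0 0 0 0 0 0 1'
python3 - <<'E'
from ov import *
for n in("scene","top"):
    im=r.capture(n);cv2.imwrite(f"pics/{n}11.png",im[:,:,::-1])
ov('pics/scene11.png','scene',(165,205),60,75,9,[],'pics/o1.png',False)
E
python3 go.py
```

```text
time_s: 28.68
tcp_pos: [0.5204, -0.2271, 0.2622]
eef_rot: [-179.7, -0.1, -93.0]
contact_force: [1.2, 1.1, 1.2]
gripper_width: 0.0876
t 28.78 tcp [ 519.2 -226.5  259.2] rpy [-1.7995e+02  2.0000e-02 -9.3010e+01] F [-0.51 -0.36 -0.47] M [ 0.061  0.153 -0.02 ] w 87.6 J [ -3.8   9.2 -10.4  -0.  -70.4   0.8]
```

View pics/o1.png

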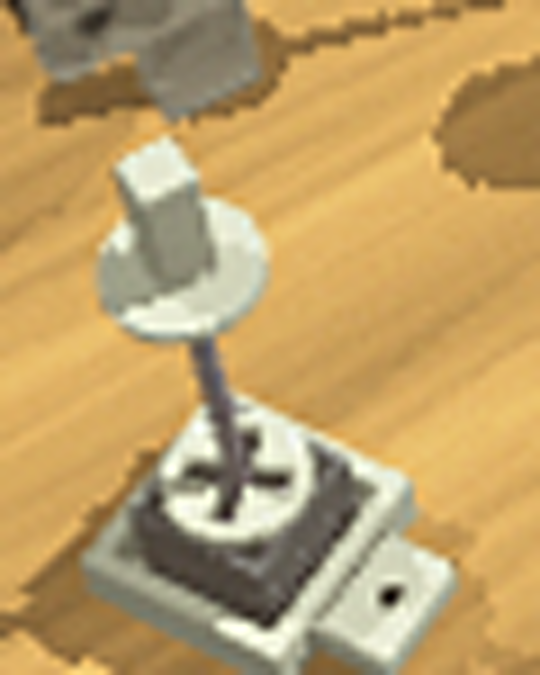

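View pics/scene11.png

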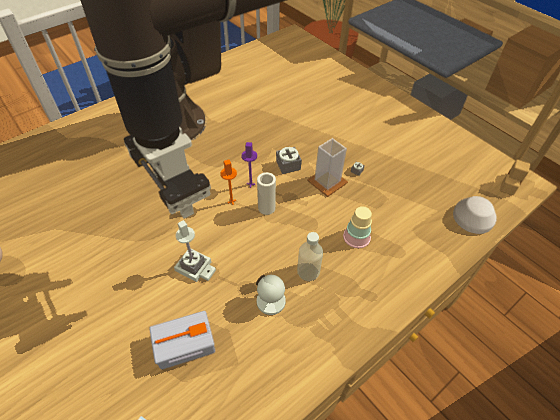

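Run:
```python
from ov import *
G=(0,255,0)
x,y=.5188,-.2270
def sq(x,y,z,a,h):
    t=np.radians(a)+np.pi/4+np.arange(5)*np.pi/2;return np.c_[x+h*2**.5*np.cos(t),y+h*2**.5*np.sin(t),np.full(5,z)]
ov('pics/scene11.png','scene',(165,205),60,75,9,[(circ(x,y,.042,.0205),G),(circ(x,y,.137,.021),G),(sq(x,y,.177,87,.008),G),(sq(x,y,.037,23,.021),G)],'pics/o2.png',False)
```

```text
(no output)
```

View pics/o2.png

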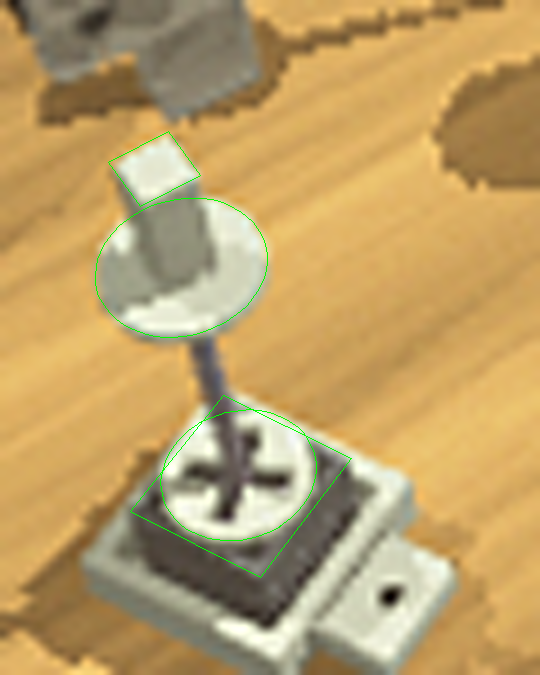

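```bash
python3 -m inch '0 0 -.01 0 0 0 1;0 0 0 0 0 0 1;0 0 0 0 0 0 1;0 0 0 0 0 0 1;0 0 0 0 0 0 1'; python3 -c "
from plant import r
print(r.close_job())"
```

```text
time_s: 29.2
tcp_pos: [0.5191, -0.2266, 0.2684]
eef_rot: [180.0, 0.0, -93.0]
contact_force: [-0.3, -0.6, 0.2]
gripper_width: 0.0875
the job is handed in; nothing more can be done
None
```

The pack is standing in the charging dock with the key upright in it, and I handed the job in at 29.2 s (limit 58 s); it gave no verdict.

- **What I did:** I took the white key from its holder and put its foot into the column. I estimated the slot's direction from the top camera (about 21°), then lowered the key in small steps, feeling for contact. The foot went through at the first try without pressing on the cap. I turned it 45°, it caught, and I drew the pack out. I then carried it to the dock, turned it to match, set it down and let go.
- **Forces:** the largest vertical force I read was about 4 N, including the key touching the hollow floor before release. The damage limit is 15 N.
- **Last checks:** in the scene picture, the outlines drawn for the pack fully down and the key upright match the cap, collar and handle. The pack lies inside the dock's well. The cups, bottle, monitor, tin and look-alikes look unmoved. The gripper was well clear and read about zero force.
- **Disagreements:** the two cameras differed by about 3 mm on positions. I went by the scene camera, because its view of the key's foot agreed with the arm. I could not judge the pack's turn in the dock closer than a few degrees, which is within the dock's play.

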